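# Turn the leg block in the boring stand to its marked face

### The job

The leg block in the boring stand's vice has been bored on one face; now set it up for its next hole. Open the sliding jaw before you take the block, give the block the quarter turn that brings the face with the pencil cross round to the drill bit, and stand it upright on the stand's plate again between the jaws, the cross centred on the bit with the tip within a few millimetres of it. Then slide the jaw shut so that the block is snug between both jaws, without ramming the bit, and leave the other things on the bench alone.

Things in the scene. Friction and masses are not known exactly. Their poses are not given: they have to be found in the camera images.
- borer: grey boring stand fixed to the bench: 12 mm base plate with a vice and a dark round boring head. Origin on the bench under where the block's centre ends up; z up. Fixed jaw on its +x side, face 22.5 mm from the origin; sliding jaw on the -x side; jaws 44 mm wide, tops 40 mm over the bench. Head on the -y side (top 63 mm over the bench), bit pointing along +y
- bit_tip (a point): tip of the steel drill bit (8 mm thick, does not turn), 25.5 mm from the stand's origin towards its -y and 38 mm over the bench; axes as the stand's. The chuck, 26 mm thick, begins 42 mm behind the tip
- jaw (a joint): travel of the sliding jaw in m: 0 with its face against the block in the vice (both jaws 45.2 mm apart), positive as it opens along the stand's -x, up to 0.032; it slides with about 5 N of friction and stays where it is left
- jaw_post (a point): steel upright post on the sliding jaw's slide, to push or pull it by: 18 mm thick, from 22 mm to 88 mm over the bench; the point lies on its axis 62 mm over the bench, 55 mm behind the jaw's face; moves with the jaw; axes as the stand's
- leg_centre (a point): centre of the beech leg block, 45 x 45 x 80 mm, 0.12 kg, upright in the vice on the base plate (underside 12 mm, top 92 mm over the bench). z up; its -y face has a 9 mm bored hole and faces the bit at the start; its -x face has the pencil cross and is at the sliding jaw at the start; a pencil line on the top runs from the middle to the marked face's edge
- cross (a point): the pencil cross: on the middle line of the block's -x face, 26 mm over its underside, 22.5 mm from the block's axis; axes as the block's
- sanding_block: bystander: cork block with sandpaper, 61 x 105 x 31 mm, on the bench; origin under its middle
- pencil: bystander: pencil 140 mm long, 7 mm thick, on the bench; origin under its middle
- offcut: bystander: small wooden offcut, 18 x 45 x 18 mm, on the bench; origin under its middle
There are look-alikes about, which are no part of the job. Leave any red look-alike of the part that bears leg_centre alone.

How it is judged:
By the outcome, as a careful person would: the job done as asked, in the order asked, and still so for the second after the job is handed in, with the robot touching nothing.
It also fails if it takes over 54 s, if anything falls off the work surface, if the arm or the gripper's body presses on something with over 40 N, if the wrist force passes 120 N, or if a joint passes its speed limit or range.

### The arm

A 6-joint arm with a two-finger parallel gripper is mounted at the origin on the work surface; the furniture and walls round the work are solid. World frame = base frame: x ahead of the robot, y to its left, z up, the work surface at z = 0. Lengths are in m, angles in rad, forces in N, time in s.
With the tool pointing down it reaches from about 0.35 to 0.975 m from the base axis. Payload 4.9 kg.
Tool frame: the origin (TCP) lies at the very end of the fingers, on their centre line; the grasp point (between the pads) lies 19 mm behind it; z points along the fingers, x is the direction in which the jaws open and shut, and the axes are right-handed (so a half turn about z gives the same grasp; the last joint's range is limited). The gripper opens to 85 mm and grips with 20 to 120 N. Pads are 22 mm wide; open, the fingers measure 114 mm over their backs; the gripper's body (76 mm by 85 mm) begins 54 mm behind the grasp point. The pads swing forward as they close: fully open they stand 13 mm farther back than shut.
Start: joints at [1.066, 0.053, 1.613, -0, 1.476, -0.119], TCP at [0.235, 0.579, 0.198] pointing down, gripper open.
Joint ranges: [-3.01, 3.01], [-1.01, 2.22], [0.06, 2.58], [-1.02, 4.17], [0.09, 2.62], [-3.14, 3.14]. Speed limits (rad/s): [2.57, 2.57, 3.14, 3.14, 3.14, 3.14].

### API

Orientations are given as a unit quaternion [w, x, y, z].
In Python, from plant import * gives the robot as it stands.
- The arm moves only by the shell command python3 -m inch 'ROWS'. ROWS is text: rows parted by semicolons, each of 7 numbers parted by spaces: the shift along the tool's x, y, z in m, then the turn, a rotation vector about the tool's x, y, z in rad, then the closure, from 0 (fully open) to 1 (shut). A call has 1 to 10 rows; each row shifts and turns the commanded pose from where the row before left it, along the tool's axes as they then stand; what a row does not reach is not made up. A row lasts 1/12 s, in which the tool goes at most 41.7 mm and 7.16 degrees, less where a joint would pass 70% of its speed; a pose out of reach is approached as far as the arm can. A call with a gripper value outside its range is refused whole. The fingers move at their own pace and stop on an object; the grip force is fixed at half the most. Time passes only in rows, so rows that do not move let the fingers close. It gives the time, the measured TCP pose, the force and the opening at its end, in the units of the state.
- state(): the state, without advancing time (a new reading comes with each control period).
- grab_frame(name): name is "side" or "top"; returns the picture (400x640x3 uint8, blue, green, red); there is no depth.
- camera_info(name): a dict with "vertical_fov" (degrees; the focal length in pixels is half the picture's height over the tangent of half this angle, whatever the lens; pixels are square), "cx", "cy" (the principal point, pixels), "k1" (the pictures are not rectified: a ray, as slopes to the right and down, at radius r is drawn at 1 + k1 r^2 times it, then the intrinsics apply), "origin" and "rotation" of the camera in the world. Camera axes: x right, y down, z forward; pixel columns grow to the right and rows downward; lengths in m; the calibration is good to about 2 mm. A picture is of the moment at which its call begins. camera_info takes no time and is no camera call.
- job_done(): hands the job in, once; it reports no verdict.
The state is a dict: "time": time; "joint_pos": joint angles; "joint_vel": joint speeds; "joint_efforts": joint torques, N m; "tool_pos": TCP position; "tool_rot": TCP orientation; "contact_force": force on the tool from outside, world axes, zero at the start; "ft_torque": the same for the moment, N m; "gripper_width": opening from 0.0 (shut) to 1.0 (fully open).
Only numpy, scipy, OpenCV 4.12 (cv2) and the standard library are available. Lean on these libraries where they do the work, as an engineer would, in place of code of your own. Each camera call takes 0.05 s, during which the arm holds its last target.

## Working session

There is one attempt and no reset: what is moved stays moved. The work goes in short steps, Python scripts to look and compute and a shell command to move; the robot and the scene stay as the last step left them, time stands still between calls to the robot, and variables do not carry over. Pictures are saved under pics/ and viewed, and the job is handed in when it is done.

```bash
ls; mkdir -p pics; python3 - <<'E'
from plant import *
import cv2
for n in("side","top"):
    f=grab_frame(n);cv2.imwrite(f"pics/{n}0.png",f);print(n,camera_info(n))
print(state())
E
```

```text
pics
side {'vertical_fov': 52.506203944910595, 'cx': 320.8878338709594, 'cy': 199.05518011710382, 'k1': -0.06039551423851009, 'origin': array([0.35396934, 0.58959436, 0.63235404]), 'rotation': array([ 0.03086809, -0.06017447,  0.90913052, -0.41098405])}
top {'vertical_fov': 42.78219315692065, 'cx': 317.7444201803377, 'cy': 196.37344162024976, 'k1': -0.1590635638656874, 'origin': array([ 0.31353833, -0.03981588,  1.07148506]), 'rotation': array([-0.04235394,  0.71560301, -0.69505596,  0.05491531])}
{'time': 0.1, 'joint_pos': array([ 1.06597983e+00,  5.33102831e-02,  1.61413768e+00, -2.17949341e-05,
        1.47597713e+00, -1.19005912e-01]), 'joint_vel': array([ 0.00086699, -0.00020365, -0.00376555, -0.00184236,  0.00021352,
        0.0003765 ]), 'joint_efforts': array([ 1.44154579e-03, -3.94901240e+01, -3.71363997e+01, -4.99739156e-05,
        3.90214656e-03,  4.57886017e-06]), 'tool_pos': array([0.23490613, 0.578517  , 0.1970853 ]), 'tool_rot': array([ 4.27442972e-04,  8.29550233e-01,  5.58431348e-01, -8.10473404e-04]), 'contact_force': array([-0.89162098, -0.50114881, -0.84934017]), 'ft_torque': array([ 0.01179447, -0.01006327, -0.02689857]), 'gripper_width': 0.9985560578055815}
```

View pics/side0.png

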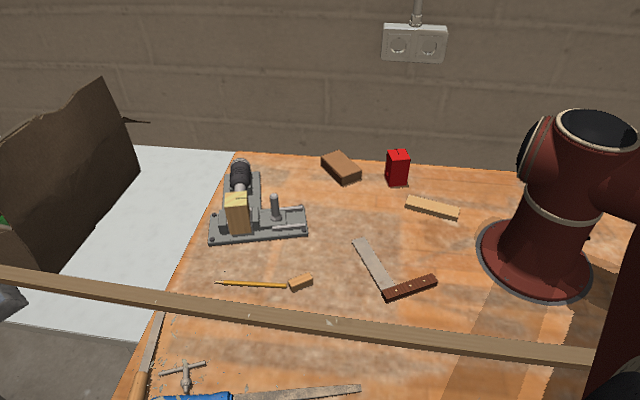

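View pics/top0.png

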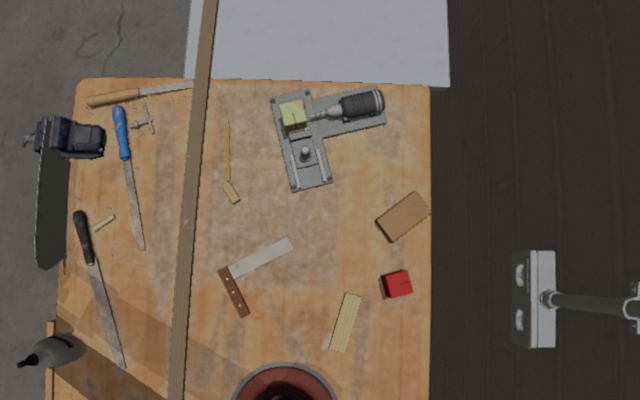

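```bash
cat > h.py <<'E'
from plant import *
import numpy as np, cv2
from scipy.spatial.transform import Rotation as R
def cam(n):
    c=camera_info(n);f=200/np.tan(np.radians(c['vertical_fov']/2))
    q=c['rotation'];M=R.from_quat([q[1],q[2],q[3],q[0]]).as_matrix()
    return c,f,M
def proj(n,P):
    c,f,M=cam(n);p=(np.atleast_2d(P)-c['origin'])@M
    s=p[:,:2]/p[:,2:];s=s*(1+c['k1']*(s**2).sum(1,keepdims=True))
    return s*f+[c['cx'],c['cy']]
def ray(n,uv):
    c,f,M=cam(n);d=(np.array(uv,float)-[c['cx'],c['cy']])/f;s=d.copy()
    for _ in range(20): s=d/(1+c['k1']*(s@s))
    v=M@np.array([s[0],s[1],1]);return c['origin'],v/np.linalg.norm(v)
def onz(n,uv,z):
    o,v=ray(n,uv);return o+v*(z-o[2])/v[2]
def tri(a,b):
    o1,v1=ray('side',a);o2,v2=ray('top',b)
    A=np.stack([v1,-v2],1);t=np.linalg.lstsq(A,o2-o1,rcond=None)[0]
    p,q=o1+v1*t[0],o2+v2*t[1];return (p+q)/2,np.linalg.norm(p-q)
def crop(n,x0,y0,x1,y1,k,out,img=None):
    f=grab_frame(n) if img is None else img
    cv2.imwrite(out,cv2.resize(f[y0:y1,x0:x1],None,fx=k,fy=k,interpolation=cv2.INTER_CUBIC))
E
python3 - <<'E'
from h import *
np.set_printoptions(precision=4,suppress=True)
s=cv2.imread('pics/side0.png');t=cv2.imread('pics/top0.png')
crop('',195,140,325,260,6,'pics/sc.png',s);crop('',260,75,395,200,5,'pics/tc.png',t)
print(proj('top',[[0,0,0],[.235,.579,.198],[.235,.579,.3]]))
print(R.from_quat([.8295,.5584,-.0008,.0004]).as_matrix())
# beam: intersect plane of side line w/ top points
o,a=ray('side',(150,293));_,b=ray('side',(450,338));n=np.cross(a,b)
for uv in [(206,40),(195,150),(183,300)]:
    o2,v=ray('top',uv);print(o2+v*(n@(o-o2))/(n@v))
E
```

```text
[[283.9474 417.7125]
 [-30.1375 293.8334]
 [-64.6819 295.4482]]
[[ 0.3763  0.9265 -0.0009]
 [ 0.9265 -0.3763 -0.0016]
 [-0.0018 -0.0002 -1.    ]]
[0.7992 0.1996 0.0252]
[0.5505 0.206  0.0209]
[0.2366 0.2145 0.0161]
```

View pics/sc.png

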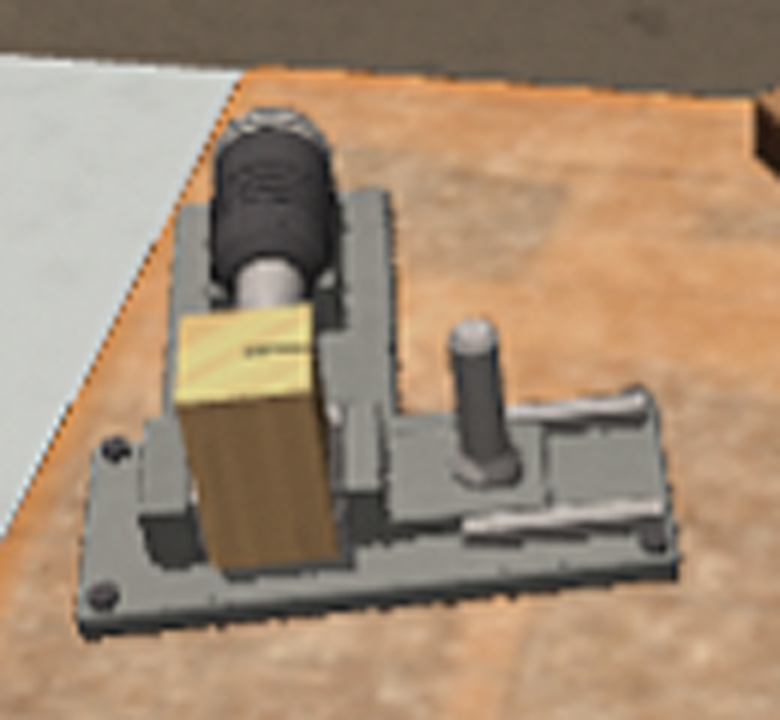

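View pics/tc.png

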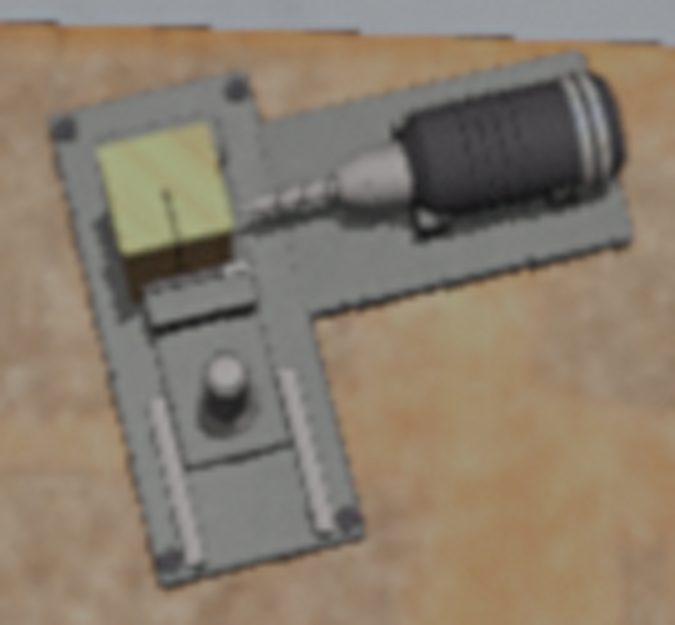

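```bash
python3 - <<'E'
from h import *
np.set_printoptions(precision=4,suppress=True)
s=cv2.imread('pics/side0.png');t=cv2.imread('pics/top0.png')
for n,im in(('top',t),('side',s)):
    h=cv2.cvtColor(im,cv2.COLOR_BGR2HSV)
    x0,y0,x1,y1=(270,85,320,140) if n=='top' else (215,180,255,245)
    m=np.zeros(h.shape[:2],np.uint8);sub=h[y0:y1,x0:x1]
    print(n,h[112,288] if n=='top' else h[200,230])
    m[y0:y1,x0:x1]=cv2.inRange(sub,(20,60,120),(40,255,255))
    cs,_=cv2.findContours(m,0,2);c=max(cs,key=cv2.contourArea)
    r=cv2.minAreaRect(c);print(r,cv2.contourArea(c))
    ap=cv2.approxPolyDP(cv2.convexHull(c),2.5,True)[:,0];print(ap.tolist())
    P=np.array([onz(n,p,.092) for p in ap]);print(P, P.mean(0));print(np.linalg.norm(P-np.roll(P,1,0),axis=1))
    M=cv2.moments(c);print('cen',onz(n,(M['m10']/M['m00'],M['m01']/M['m00']),.092))
# crop coordinates by eye
top=lambda x,y:(260+x/5-.4,75+y/5-.4)
Q=np.array([onz('top',top(*p),.092) for p in [(97,148),(212,123),(233,230),(124,257)]])
print('eye',Q,Q.mean(0))
e=[Q[1]-Q[2],Q[0]-Q[3]];print([np.degrees(np.arctan2(v[1],v[0])) for v in e],[np.degrees(np.arctan2(v[1],v[0]))-90 for v in (Q[0]-Q[1],Q[3]-Q[2])])
S=lambda x,y:(195+x/6-.4,140+y/6-.4)
print('line',onz('top',top(167,190),.092),onz('top',top(178,252),.092))
print('post',tri(S(472,330),top(229,370)))
print('screws',[onz('top',top(*p),.013)[:2] for p in [(63,128),(236,88),(170,560),(347,518)]])
print('screws side',[onz('side',S(*p),.013)[:2] for p in [(102,597),(115,450)]])
E
```

```text
top [ 34  62 168]
((292.5882568359375, 112.35293579101562), (21.3431339263916, 22.79834747314453), 75.96376037597656) 428.5
[[300, 100], [305, 120], [285, 125], [281, 105]]
[[ 0.6429 -0.0145  0.092 ]
 [ 0.6017 -0.0258  0.092 ]
 [ 0.5902  0.0134  0.092 ]
 [ 0.6313  0.0231  0.092 ]] [ 0.6165 -0.001   0.092 ]
[0.0393 0.0428 0.0409 0.0422]
cen [ 0.6163 -0.0004  0.092 ]
side [ 21 101 220]
((235.01217651367188, 198.60977172851562), (14.908257484436035, 23.52191734313965), 83.6598129272461) 270.5
[[246, 191], [245, 205], [224, 206], [225, 197]]
[[ 0.5978 -0.0242  0.092 ]
 [ 0.588   0.0181  0.092 ]
 [ 0.6289  0.0264  0.092 ]
 [ 0.6354 -0.0003  0.092 ]] [0.6125 0.005  0.092 ]
[0.0446 0.0435 0.0418 0.0275]
cen [0.6112 0.0032 0.092 ]
eye [[ 0.6328  0.0271  0.092 ]
 [ 0.6447 -0.0184  0.092 ]
 [ 0.6005 -0.0283  0.092 ]
 [ 0.5881  0.0145  0.092 ]] [ 0.6165 -0.0013  0.092 ]
[np.float64(12.532880979192292), np.float64(15.705704353811702)] [np.float64(14.628128995784792), np.float64(16.215766723405437)]
line [ 0.6162 -0.0015  0.092 ] [ 0.5908 -0.0068  0.092 ]
post (array([ 0.5433, -0.0286,  0.0848]), np.float64(0.003588031399644591))
screws [array([0.6672, 0.0476]), array([ 0.6877, -0.0266]), array([ 0.4796, -0.0054]), array([ 0.4998, -0.0792])]
screws side [array([0.6629, 0.0471]), array([ 0.683 , -0.0254])]
```

```bash
python3 - <<'E'
from h import *
np.set_printoptions(precision=4,suppress=True)
top=lambda x,y:(260+x/5-.4,75+y/5-.4)
S=lambda x,y:(195+x/6-.4,140+y/6-.4)
# corners order: (+x+y),(+x-y),(-x-y),(-x+y)
for a,b in zip([(177,403),(182,313),(312,303),(315,388)],[(97,148),(212,123),(233,230),(124,257)]):
    print(tri(S(*a),top(*b)), onz('side',S(*a),.092)[:2],onz('top',top(*b),.092)[:2])
print('post',onz('top',top(228,366),.088),onz('side',S(472,326),.088), 'base',onz('top',top(227,413),.03))
print('block bottom side',[onz('side',S(*p),.012) for p in [(222,574),(342,562)]])
print('jaw post tri various',tri(S(472,326),top(228,366)))
for n in('top','side'):
    o=np.array([.614,.0005,0]);y=np.radians(15.6);X=np.array([np.cos(y),np.sin(y),0]);Y=np.array([-X[1],X[0],0])
    pts=[o+X*a+Y*b+[0,0,z] for a,b,z in [(22.5e-3,22.5e-3,.092),(22.5e-3,-22.5e-3,.092),(-22.5e-3,-22.5e-3,.092),(-22.5e-3,22.5e-3,.092),(-.0777,0,.088),(-.0777,0,.03),(0,-.0255,.038),(.0225,.022,.04),(.0225,-.022,.04)]]
    p=proj(n,pts);q=(p-[260-.4,75-.4])*5 if n=='top' else (p-[195-.4,140-.4])*6
    print(n,q)
E
```

```text
(array([0.631 , 0.0268, 0.0907]), np.float64(0.004281300288896025)) [0.628  0.0286] [0.6328 0.0271]
(array([ 0.6436, -0.0187,  0.0902]), np.float64(0.003370983360453298)) [ 0.6407 -0.0163] [ 0.6447 -0.0184]
(array([ 0.5993, -0.0284,  0.0912]), np.float64(0.0028768326188509863)) [ 0.5973 -0.0272] [ 0.6005 -0.0283]
(array([0.5865, 0.0143, 0.0912]), np.float64(0.0033855111302422986)) [0.5844 0.0155] [0.5881 0.0145]
post [ 0.546 -0.028  0.088] [ 0.5408 -0.0268  0.088 ] base [ 0.5396 -0.0275  0.03  ]
block bottom side [array([0.6248, 0.0299, 0.012 ]), array([0.5842, 0.0186, 0.012 ])]
jaw post tri various (array([ 0.5437, -0.0282,  0.0871]), np.float64(0.00491838012587443))
top [[ 93.8877 155.5646]
 [203.4807 129.8395]
 [230.2339 235.0846]
 [119.8101 261.2411]
 [208.1654 382.3272]
 [209.8585 413.5781]
 [224.8684 219.3297]
 [101.9592 193.8403]
 [204.0173 169.793 ]]
side [[172.6364 401.9076]
 [178.208  314.9069]
 [309.1144 302.7072]
 [308.9798 388.8513]
 [472.5834 338.4334]
 [486.2101 460.828 ]
 [265.7284 417.6635]
 [197.6353 512.0805]
 [201.8289 426.2006]]
```

```bash
python3 - <<'E'
from h import *
t=cv2.imread('pics/top0.png');crop('',275,90,335,150,12,'pics/tc2.png',t)
E
```

```text
(no output)
```

View pics/tc2.png

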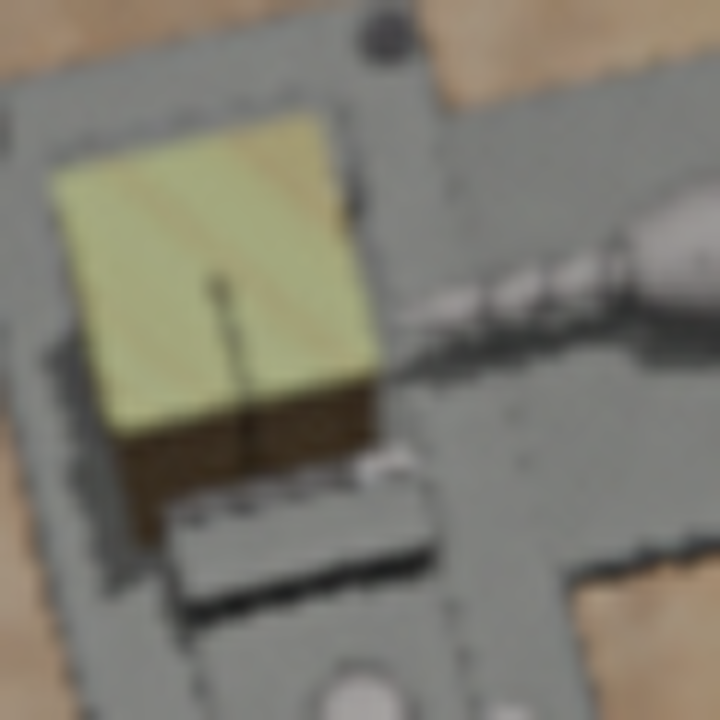

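```bash
python3 - <<'E'
from h import *
np.set_printoptions(precision=4,suppress=True)
T=lambda x,y:(275+x/12-.46,90+y/12-.46)
y=np.radians(15.6);A=np.array([[np.cos(y),np.sin(y)],[-np.sin(y),np.cos(y)]])
J=np.array([onz('top',T(*p),.04)[:2] for p in [(168,517),(415,470),(433,555),(190,605)]]);print('jaw',J,J.mean(0))
e=J[0]-J[1];print(np.degrees(np.arctan2(e[1],e[0]))-90,np.linalg.norm(e))
tip=onz('top',T(397,328),.038)[:2];print('tip',tip)
print('origin from tip',tip-np.array([0,-.0255])@A, 'from post',np.array([.5435,-.0282])+np.array([.0777,0])@A)
m=(J[0]+J[1])/2;print('from jaw edge',m+np.array([.0227,0])@A)
E
```

```text
jaw [[ 0.5887  0.0082]
 [ 0.5984 -0.0343]
 [ 0.5833 -0.0379]
 [ 0.5731  0.0039]] [ 0.5859 -0.015 ]
12.939178154148948 0.04363717784490062
tip [ 0.6245 -0.0303]
origin from tip [ 0.6177 -0.0058] from post [ 0.6183 -0.0073]
from jaw edge [ 0.6154 -0.0069]
```

```bash
python3 -m inch '-.0248 .0285 0 0 0 0 .45;-.0248 .0285 0 0 0 0 .45;-.0248 .0285 0 0 0 0 .45;-.0248 .0285 0 0 0 0 .45;-.0248 .0285 0 0 0 0 .45;-.0248 .0285 0 0 0 0 .45;-.0248 .0285 0 0 0 0 .45;-.0248 .0285 0 0 0 0 .45;-.0248 .0285 0 0 0 0 .45'; python3 -m inch '-.0248 .0285 0 0 0 0 .45;-.0248 .0285 0 0 0 0 .45;-.0248 .0285 0 0 0 0 .45;-.0248 .0285 0 0 0 0 .45;-.0248 .0285 0 0 0 0 .45;-.0248 .0285 0 0 0 0 .45;-.0248 .0285 0 0 0 0 .45;-.0248 .0285 0 0 0 0 .45;-.0248 .0285 0 0 0 0 .45'; python3 -m inch '0 0 0 0 0 .12 .45;0 0 0 0 0 .12 .45;0 0 0 0 0 .12 .45;0 0 0 0 0 .12 .45;0 0 0 0 0 .12 .45;0 0 0 0 0 .12 .45;0 0 0 0 0 .12 .45;0 0 0 0 0 .075 .45;0 0 0 0 0 0 .45'
```

```text
time: 0.85
tool_pos: [0.3889, 0.2739, 0.1978]
tool_rot: [-0.0, 0.829, 0.559, -0.0]
contact_force: [-0.4, 0.6, 0.9]
gripper_width: 0.549
time: 1.6
tool_pos: [0.5427, -0.0294, 0.1977]
tool_rot: [-0.0, 0.83, 0.558, -0.0]
contact_force: [0.1, 0.9, 0.1]
gripper_width: 0.548
time: 2.35
tool_pos: [0.5421, -0.0275, 0.1976]
tool_rot: [-0.0, 0.991, 0.134, -0.001]
contact_force: [-0.5, -0.6, 0.1]
gripper_width: 0.547
```

```bash
python3 - <<'E'
from h import *
crop('side',180,80,340,260,4,'pics/s1.png')
E
```

```text
(no output)
```

View pics/s1.png

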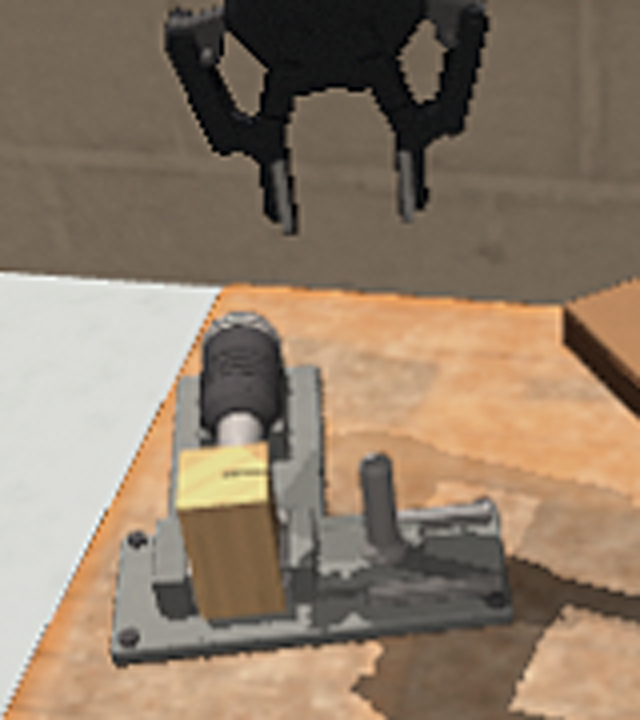

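```bash
python3 -m inch '0 0 .03 0 0 0 .45;0 0 .03 0 0 0 .45;0 0 .03 0 0 0 .45;0 0 .02 0 0 0 .45;0 0 .014 0 0 0 .45;0 0 .012 0 0 0 .45;0 0 0 0 0 0 .45'; python3 - <<'E'
from h import *
crop('side',180,80,340,260,4,'pics/s2.png')
E
```

```text
time: 2.98
tool_pos: [0.5402, -0.0272, 0.059]
tool_rot: [-0.001, 0.991, 0.135, -0.003]
contact_force: [-1.3, 0.0, -0.1]
gripper_width: 0.553
```

View pics/s2.png

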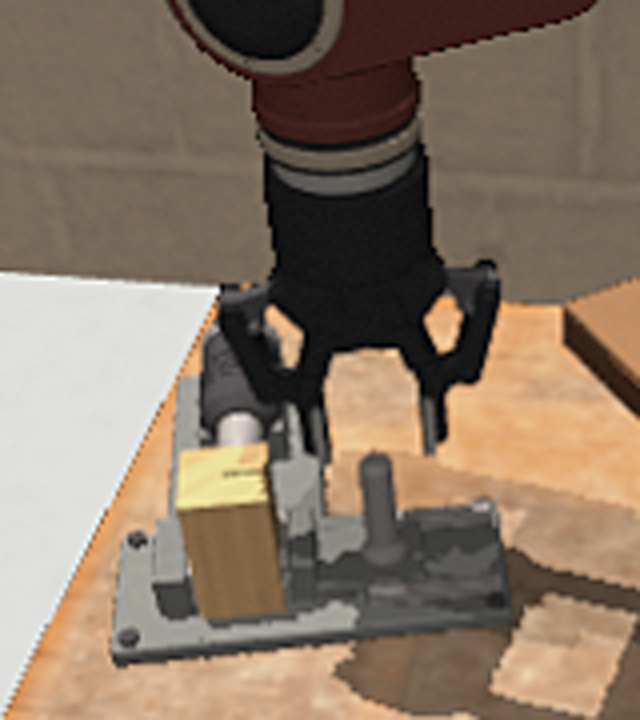

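```bash
python3 - <<'E'
from h import *
np.set_printoptions(precision=4,suppress=True)
f=grab_frame('top');crop('',250,60,400,180,5,'pics/t2.png',f)
P=state()['tool_pos'];print(P)
print((proj('side',[P,P+[0,0,.007],[.5435,-.0282,.088]])-[179.6,79.6])*4)
E
```

```text
[ 0.5426 -0.0276  0.0623]
[[375.9    493.0016]
 [374.7837 483.0679]
 [370.2129 455.1336]]
```

View pics/t2.png

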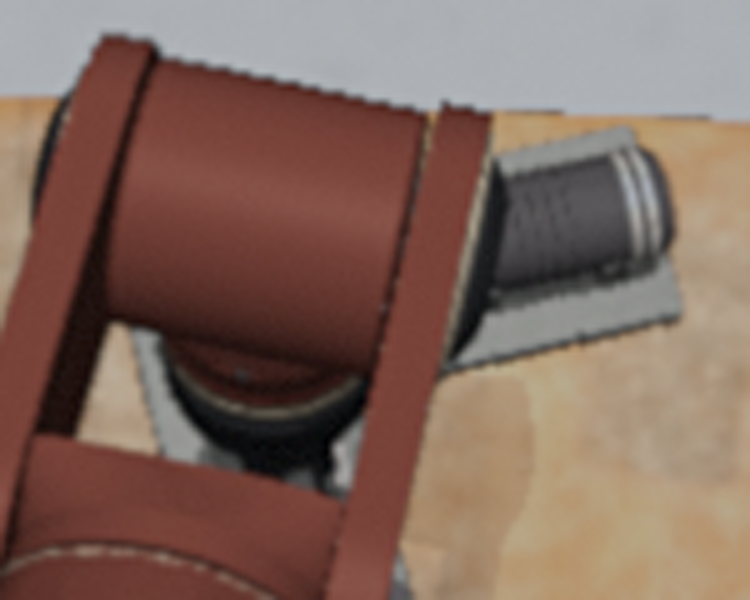

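```bash
python3 - <<'E'
from h import *
np.set_printoptions(precision=4,suppress=True)
f=grab_frame('side');crop('',225,140,305,230,8,'pics/s3.png',f)
s=state();print(s['tool_pos'],s['tool_rot'],s['time'],s['gripper_width'],s['joint_vel'])
E
```

```text
[ 0.5433 -0.0277  0.0633] [0.0003 0.9909 0.1349 0.0008] 3.1333 0.5486060603592842 [ 0.0009 -0.0129 -0.0137 -0.     -0.0005  0.0021]
```

View pics/s3.png

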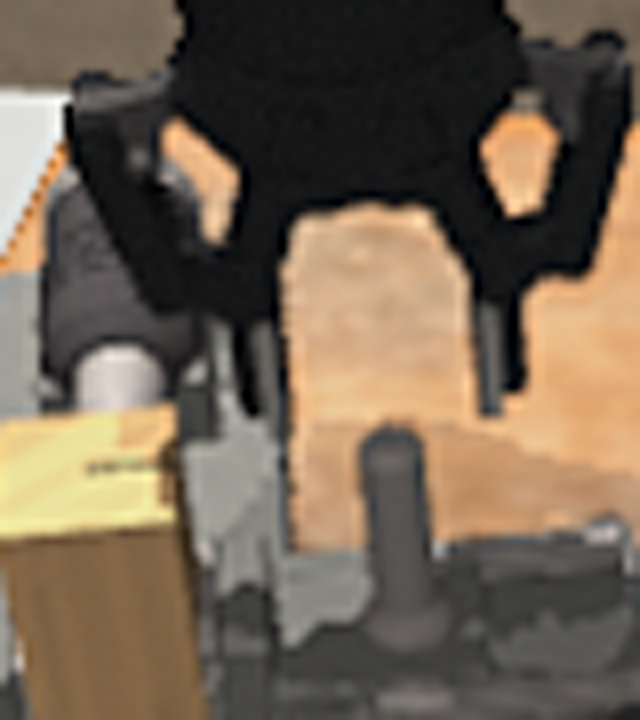

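```bash
python3 - <<'E'
from h import *
np.set_printoptions(precision=1,suppress=True)
for P,c in(([.5424,-.0275,.1976],'s1'),([.5433,-.0277,.0633],'s3')):
    P=np.array(P);q=proj('side',[P,P+[0,0,.013],P+[0,0,.03],P+[0,-.02,0],P+[.0227,.006,0],P-[.0227,.006,0]])
    print(c,(q-[179.6,79.6])*4 if c=='s1' else (q-[224.6,139.6])*8)
E
```

```text
s1 [[352.4 280.2]
 [349.9 257.1]
 [346.5 226.2]
 [362.1 256.8]
 [302.6 284. ]
 [402.  276.4]]
s3 [[388.8 502.8]
 [384.6 465.6]
 [379.  415.9]
 [405.3 453.5]
 [299.5 510.5]
 [477.8 495.1]]
```

```bash
python3 -m inch '0 0 .01 0 0 0 .5;0 0 .01 0 0 0 .5;0 0 0 0 0 0 .5;0 0 0 0 0 0 .5'; python3 - <<'E'
from h import *
f=grab_frame('side');crop('',225,140,305,230,8,'pics/s4.png',f)
E
```

```text
time: 3.47
tool_pos: [0.5417, -0.0274, 0.0412]
tool_rot: [-0.0, 0.991, 0.135, -0.001]
contact_force: [-0.4, -0.2, -0.3]
gripper_width: 0.498
```

View pics/s4.png

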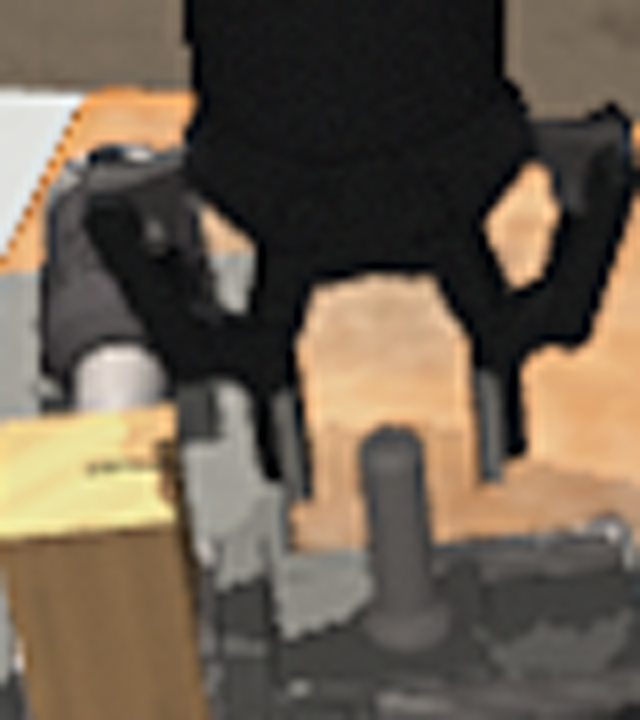

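```bash
python3 -m inch '0 0 0 0 0 0 .7;0 0 0 0 0 0 .9;0 0 0 0 0 0 .9;0 0 0 0 0 0 .9;0 0 0 0 0 0 .9'; python3 - <<'E'
from h import *
f=grab_frame('side');crop('',225,140,305,230,8,'pics/s5.png',f)
E
```

```text
time: 3.93
tool_pos: [0.5426, -0.0277, 0.0429]
tool_rot: [0.0, 0.991, 0.135, 0.0]
contact_force: [-2.1, 0.1, 4.8]
gripper_width: 0.168
```

View pics/s5.png

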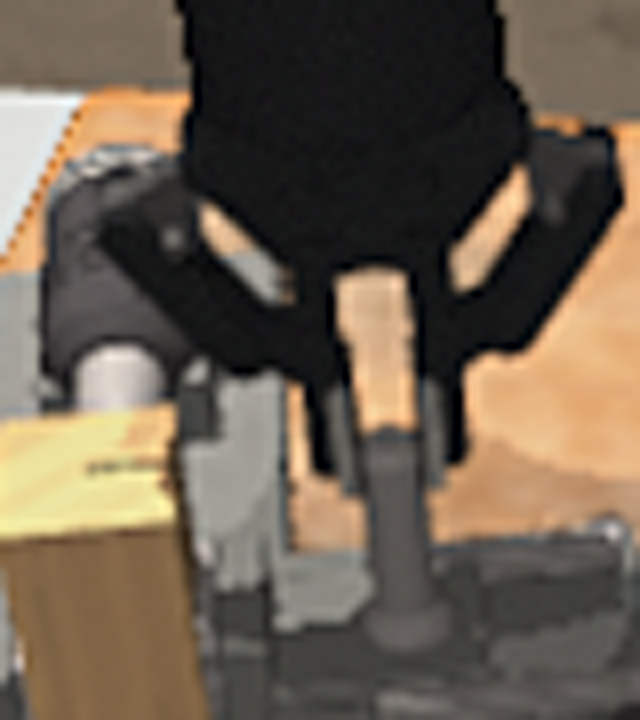

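```bash
python3 -m inch '-.003 0 0 0 0 0 .9;-.005 0 0 0 0 0 .9;-.005 0 0 0 0 0 .9;-.005 0 0 0 0 0 .9;-.005 0 0 0 0 0 .9;-.003 0 0 0 0 0 .9;-.001 0 0 0 0 0 .9;0 0 0 0 0 0 .9;0 0 0 0 0 0 .9'; python3 - <<'E'
from h import *
f=grab_frame('side');crop('',205,140,305,230,7,'pics/s6.png',f)
E
```

```text
time: 4.73
tool_pos: [0.5175, -0.0347, 0.0429]
tool_rot: [0.0, 0.991, 0.135, 0.001]
contact_force: [4.9, 2.9, 1.8]
gripper_width: 0.17
```

View pics/s6.png

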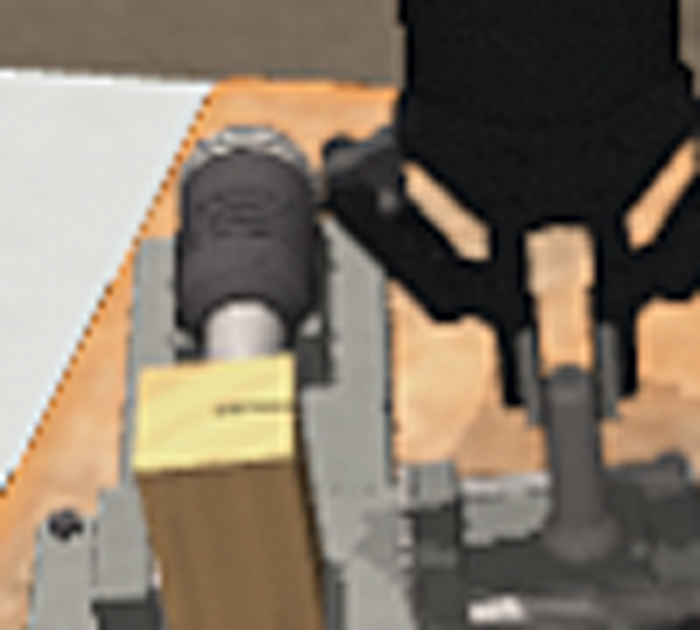

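```bash
python3 -m inch '0 0 0 0 0 0 .5;0 0 0 0 0 0 .45;0 0 0 0 0 0 .45;0 0 -.015 0 0 0 .45;0 0 -.035 0 0 0 .45;0 0 -.04 0 0 0 0;0 0 -.03 0 0 0 0;0 0 -.02 0 0 0 0'; python3 -m inch '.03 -.002 0 0 0 0 0;.03 -.002 0 0 0 0 0;.03 -.0017 0 0 0 0 0;.012 -.001 0 0 0 0 0;0 0 0 0 0 0 0;0 0 0 0 0 0 0'; python3 - <<'E'
from h import *
f=grab_frame('side');crop('',165,60,305,230,4,'pics/s7.png',f);print(state()['joint_pos'],state()['tool_pos'])
E
```

```text
time: 5.45
tool_pos: [0.5171, -0.0353, 0.1856]
tool_rot: [0.001, 0.991, 0.135, 0.001]
contact_force: [0.5, 0.1, -1.2]
gripper_width: 0.943
time: 5.95
tool_pos: [0.6122, -0.0011, 0.1809]
tool_rot: [-0.0, 0.991, 0.135, -0.002]
contact_force: [-0.1, -0.2, -0.3]
gripper_width: 0.999
[-1.23436578e-01  3.47747893e-02  1.65999993e+00 -6.03695088e-04
  1.44954016e+00 -3.93399203e-01] [ 0.61184991 -0.00133047  0.1811571 ]
```

View pics/s7.png

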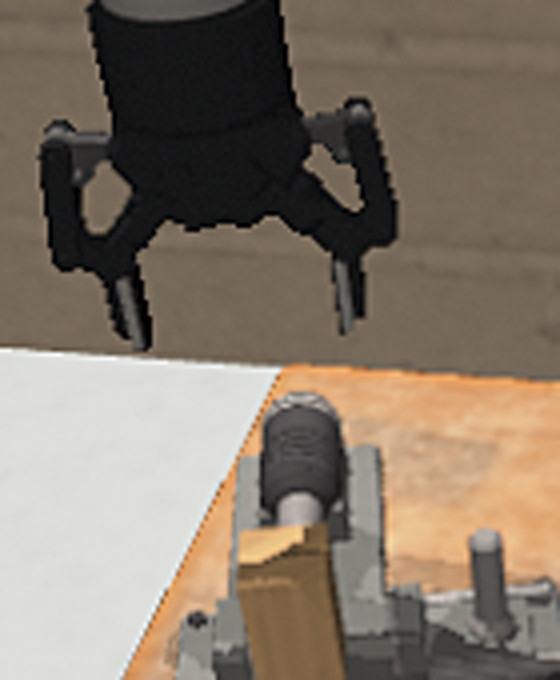

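```bash
python3 - <<'E'
from h import *
np.set_printoptions(precision=4,suppress=True)
P=np.array([.612,-.0012,.181]);print(proj('side',[P+[0,0,d] for d in(0,.01,.02,.03,.04)]+[P+[0,-.03,.0],P+[0,-.03,.013],P+[0,-.02,.02]]))
f=grab_frame('top');crop('',230,20,380,200,4,'pics/t7.png',f)
E
```

```text
[[229.4454 162.2427]
 [228.6301 157.9262]
 [227.8021 153.536 ]
 [226.9612 149.0706]
 [226.1072 144.5282]
 [234.1113 153.1957]
 [233.1326 147.635 ]
 [231.0295 147.5147]]
```

View pics/t7.png

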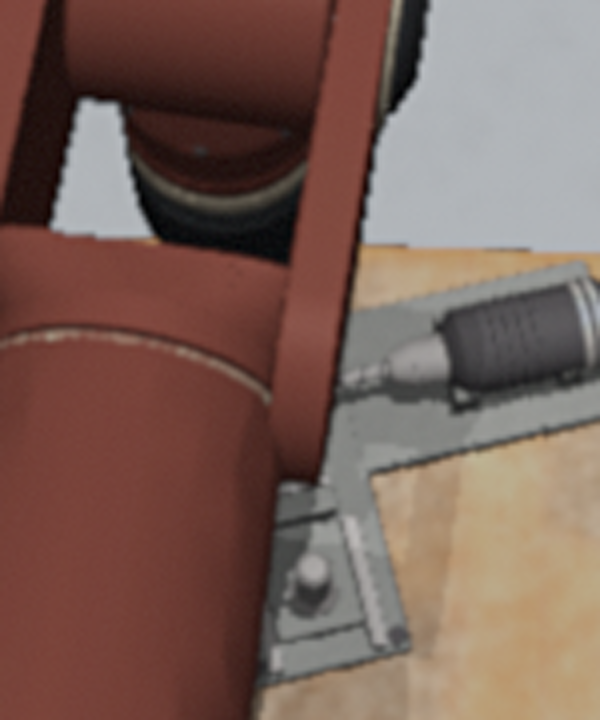

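```bash
python3 -m inch '.002 0 .03 0 0 0 0;0 0 .035 0 0 0 0;0 0 .03 0 0 0 0;0 0 .02 0 0 0 0;0 0 .014 0 0 0 0;0 0 .007 0 0 0 0;0 0 0 0 0 0 0;0 0 0 0 0 0 0'; python3 - <<'E'
from h import *
f=grab_frame('side');crop('',185,110,285,240,6,'pics/s8.png',f);print(state()['tool_pos'],state()['contact_force'])
E
```

```text
time: 6.72
tool_pos: [0.6154, -0.0008, 0.0473]
tool_rot: [0.0, 0.991, 0.134, 0.001]
contact_force: [1.5, 0.1, 1.1]
gripper_width: 1.004
[ 0.61614143 -0.00086133  0.0481487 ] [1.19137959 0.12485514 0.52480115]
```

View pics/s8.png

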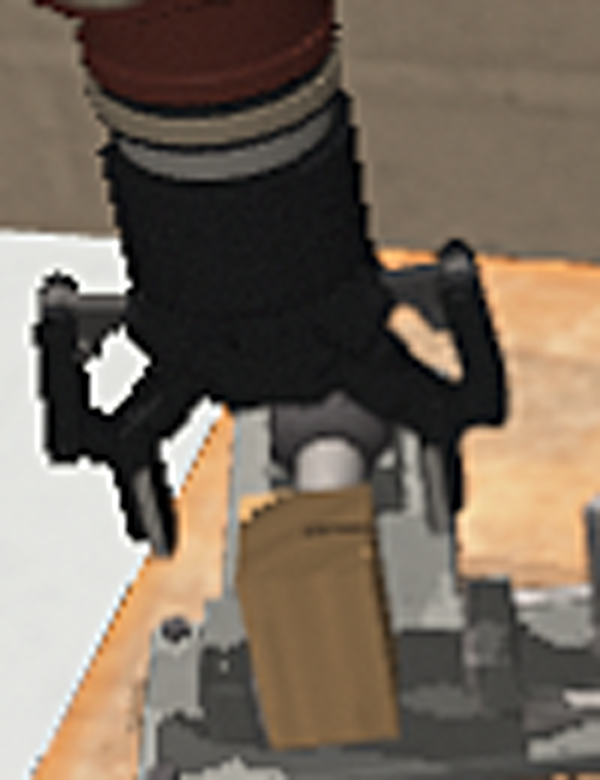

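```bash
python3 -m inch '-.001 0 .005 0 0 0 0;0 0 .005 0 0 0 0;0 0 .005 0 0 0 0;0 0 0 0 0 0 0;0 0 0 0 0 0 0'; python3 - <<'E'
from h import *
f=grab_frame('side');crop('',185,110,285,240,6,'pics/s9.png',f);print(state()['tool_pos'],state()['contact_force'])
E
```

```text
time: 7.18
tool_pos: [0.6135, -0.0008, 0.0306]
tool_rot: [-0.0, 0.991, 0.135, -0.001]
contact_force: [0.5, 0.2, 0.9]
gripper_width: 1.002
[ 0.61380122 -0.00081521  0.03095884] [ 0.0770645  -0.45114879 -0.13380362]
```

View pics/s9.png

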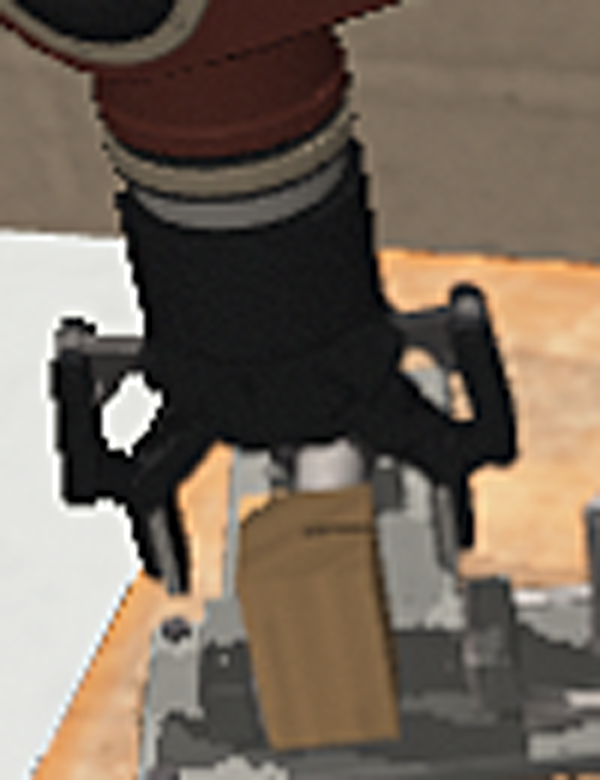

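```bash
python3 -m inch '0 0 0 0 0 0 .3;0 0 0 0 0 0 .7;0 0 0 0 0 0 .9;0 0 0 0 0 0 .9;0 0 0 0 0 0 .9;0 0 0 0 0 0 .9'; python3 - <<'E'
from h import *
f=grab_frame('side');crop('',185,110,285,240,6,'pics/s10.png',f);print(state()['tool_pos'],state()['contact_force'])
E
```

```text
time: 7.73
tool_pos: [0.6144, -0.0009, 0.0317]
tool_rot: [0.0, 0.991, 0.135, 0.0]
contact_force: [0.9, -0.4, 1.5]
gripper_width: 0.515
[ 0.61434821 -0.00089549  0.03170339] [-0.31598838 -0.00717     1.988764  ]
```

View pics/s10.png

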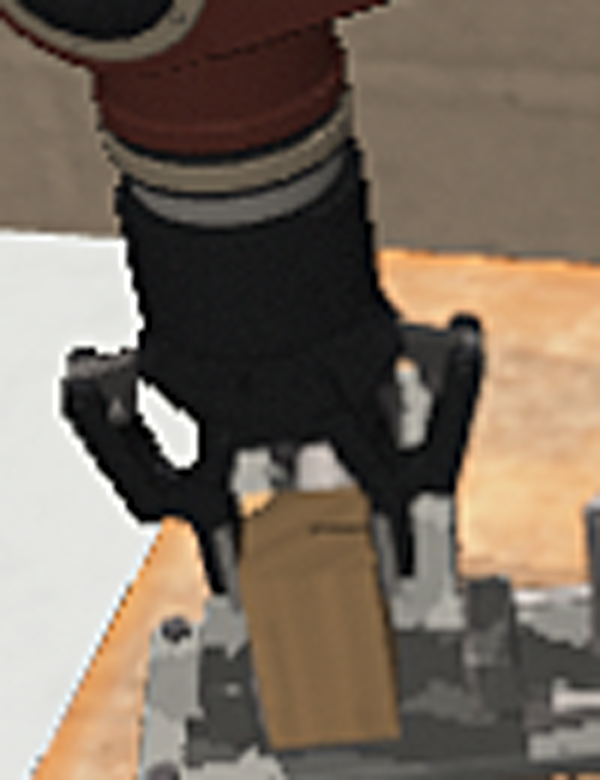

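```bash
python3 -m inch '0 0 -.008 0 0 0 .9;0 0 -.015 0 0 0 .9;0 0 -.02 0 0 0 .9;0 0 -.02 0 0 0 .9;0 0 -.007 0 0 0 .9;0 0 0 0 0 0 .9'; python3 -m inch '0 0 0 0 0 -.05 .9;0 0 0 0 0 -.11 .9;0 0 0 0 0 -.12 .9;0 0 0 0 0 -.12 .9;0 0 0 0 0 -.12 .9;0 0 0 0 0 -.12 .9;0 0 0 0 0 -.12 .9;0 0 0 0 0 -.12 .9;0 0 0 0 0 -.12 .9;0 0 0 0 0 -.12 .9'; python3 -m inch '0 0 0 0 0 -.12 .9;0 0 0 0 0 -.12 .9;0 0 0 0 0 -.12 .9;0 0 0 0 0 -.0908 .9;0 0 0 0 0 0 .9;0 0 0 0 0 0 .9'; python3 - <<'E'
from h import *
np.set_printoptions(precision=4,suppress=True)
f=grab_frame('side');crop('',185,80,285,240,5,'pics/s11.png',f)
s=state();q=s['tool_rot'];M=R.from_quat([q[1],q[2],q[3],q[0]]).as_matrix();h=np.arctan2(M[1,0],M[0,0])
X=np.array([.9636,.2672]);Y=np.array([-.2672,.9636]);p=s['tool_pos'][:2]
print(s['tool_pos'],np.degrees(h),s['joint_pos'],'stand x,y',p@X,p@Y)
E
```

```text
time: 8.28
tool_pos: [0.6156, -0.001, 0.1039]
tool_rot: [0.001, 0.991, 0.135, 0.002]
contact_force: [0.2, 0.3, -1.2]
gripper_width: 0.518
time: 9.12
tool_pos: [0.6126, -0.0007, 0.0991]
tool_rot: [-0.001, 0.766, 0.643, -0.001]
contact_force: [0.2, -0.0, -0.8]
gripper_width: 0.515
time: 9.62
tool_pos: [0.613, -0.0007, 0.0996]
tool_rot: [-0.001, 0.606, 0.795, -0.001]
contact_force: [-0.8, 0.4, -0.0]
gripper_width: 0.511
[ 0.6132 -0.0008  0.0999] 105.34091716423168 [-0.1226  0.1048  1.7264 -0.0001  1.3123 -1.9611] stand x,y 0.5906375895482214 -0.16460237881687287
```

View pics/s11.png

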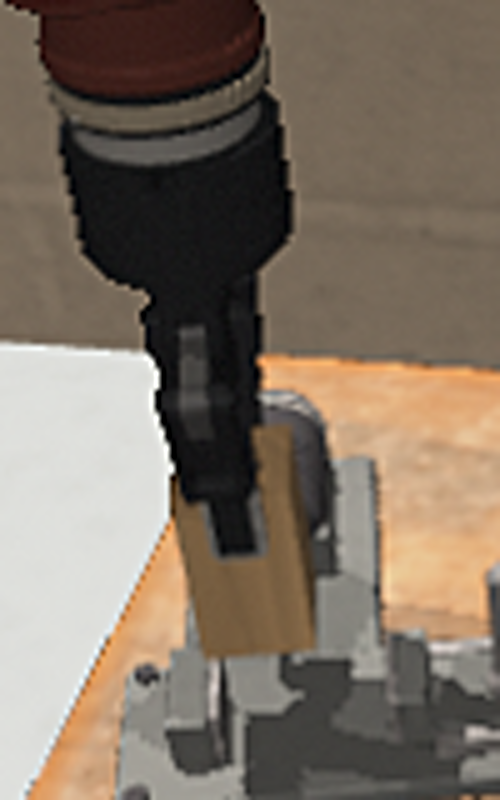

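```bash
python3 -m inch '-.002 .001 .01 0 0 0 .9;-.002 .001 .015 0 0 0 .9;0 0 .015 0 0 0 .9;0 0 .012 0 0 0 .9;0 0 .006 0 0 0 .9;0 0 0 0 0 0 .9;0 0 0 0 0 0 .9;0 0 0 0 0 0 .9'; python3 - <<'E'
from h import *
np.set_printoptions(precision=4,suppress=True)
f=grab_frame('side');crop('',195,130,275,250,6,'pics/s12.png',f)
f=grab_frame('top');crop('',260,75,395,200,5,'pics/t12.png',f)
s=state();p=s['tool_pos'][:2];print(s['tool_pos'],p@[.9636,.2672],p@[-.2672,.9636],s['contact_force'])
E
```

```text
time: 10.33
tool_pos: [0.6206, -0.0033, 0.0573]
tool_rot: [0.001, 0.606, 0.796, 0.002]
contact_force: [-27.1, 4.9, 58.0]
gripper_width: 0.52
[ 0.6206 -0.0033  0.0572] 0.5971322236475909 -0.16904079091538368 [-27.0054   4.5737  57.8909]
```

View pics/s12.png

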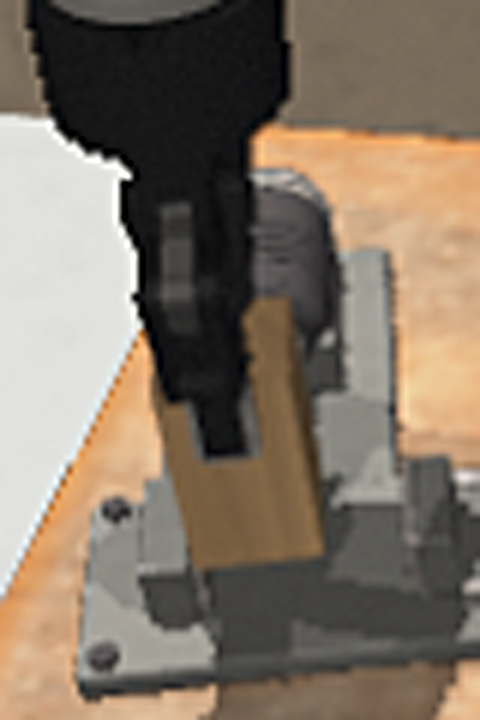

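View pics/t12.png

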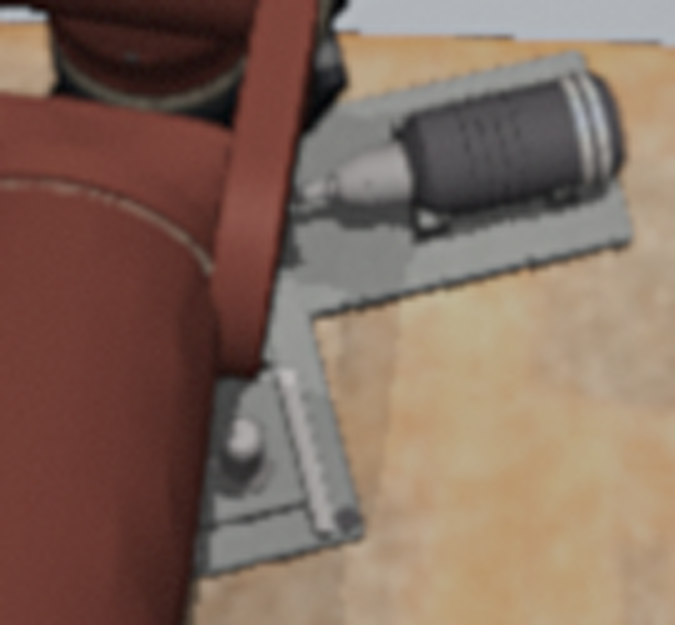

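```bash
python3 -m inch '0 0 -.012 0 0 0 .9;0 0 -.012 0 0 0 .9;0 0 -.006 0 0 0 .9;0 0 0 0 0 0 .9;0 0 0 0 0 0 .9;0 0 0 0 0 0 .9'; python3 - <<'E'
from h import *
np.set_printoptions(precision=4,suppress=True)
f=grab_frame('side');crop('',195,120,275,240,6,'pics/s13.png',f)
s=state();p=s['tool_pos'][:2];print(s['tool_pos'],p@[.9636,.2672],p@[-.2672,.9636],s['contact_force'],s['tool_rot'])
E
```

```text
time: 10.93
tool_pos: [0.6158, -0.0042, 0.0713]
tool_rot: [-0.001, 0.606, 0.796, -0.001]
contact_force: [0.2, 0.3, -1.1]
gripper_width: 0.517
[ 0.6158 -0.0042  0.0712] 0.5922886528292952 -0.16854576010174338 [-0.704  -0.4635 -1.0535] [-0.0013  0.6056  0.7957 -0.0008]
```

View pics/s13.png

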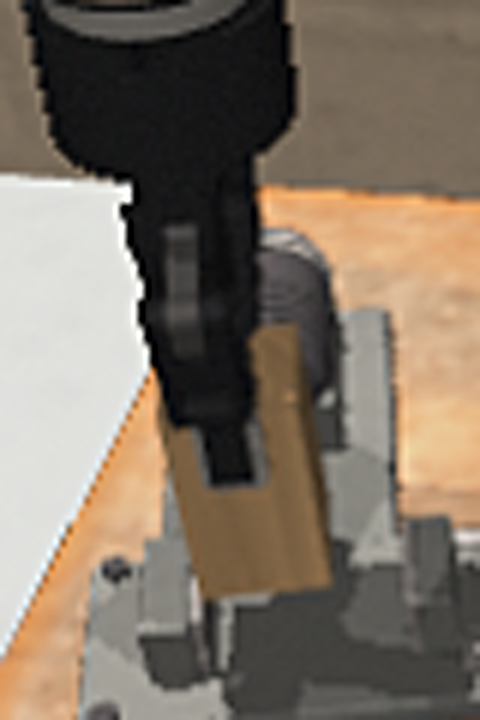

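```bash
python3 - <<'E'
from h import *
np.set_printoptions(precision=1,suppress=True)
h=np.radians(15.4);X=np.array([np.cos(h),np.sin(h),0]);Y=np.array([-X[1],X[0],0])
def show(c,zt,x0,y0,k):
    c=np.array(c)
    pts=[c+X*a*.0225+Y*.0225+[0,0,z] for a,z in((1,zt),(1,zt-.08),(-1,zt),(-1,zt-.08))]
    print(((proj('side',pts)-[x0,y0])+.4)*k)
show([.6150,-.0015,0],.092,185,110,6)   # s9 original
show([.6132,-.0008,0],.0999+.0603,185,80,5)   # s11
show([.6158,-.0042,0],.0713+.0603,195,120,6)   # s13
E
```

```text
[[231.4 577.5]
 [269.  744.8]
 [367.5 564.8]
 [396.6 732.2]]
[[166.9 498.7]
 [201.4 654.5]
 [287.2 488. ]
 [313.8 643.9]]
[[151.3 420.7]
 [191.1 599. ]
 [291.6 408. ]
 [322.5 586.4]]
```

```bash
python3 -m inch '0 -.002 0 0 0 0 .9;0 0 .005 0 0 0 .9;0 0 .005 0 0 0 .9;0 0 .005 0 0 0 .9;0 0 .003 0 0 0 .9;0 0 0 0 0 0 .9;0 0 0 0 0 0 .9'; python3 - <<'E'
from h import *
np.set_printoptions(precision=4,suppress=True)
f=grab_frame('side');crop('',195,130,275,250,6,'pics/s14.png',f)
s=state();p=s['tool_pos'][:2];print(s['tool_pos'],p@[.9636,.2672],p@[-.2672,.9636],s['contact_force'])
E
```

```text
time: 11.57
tool_pos: [0.6147, -0.0047, 0.0547]
tool_rot: [-0.0, 0.606, 0.796, -0.0]
contact_force: [-1.0, -1.0, -1.8]
gripper_width: 0.518
[ 0.615  -0.0047  0.0551] 0.5913908894279895 -0.16889733084453626 [-0.2204  0.4214 -0.4257]
```

View pics/s14.png

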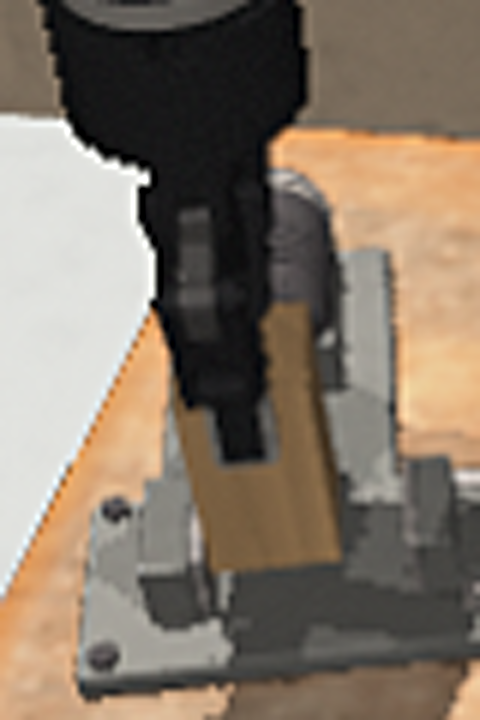

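```bash
python3 -m inch '0 0 .004 0 0 0 .9;0 0 .005 0 0 0 .9;0 0 .005 0 0 0 .9;0 0 .003 0 0 0 .9;0 0 0 0 0 0 .9;0 0 0 0 0 0 .9'; python3 -m inch '0 0 .002 0 0 0 .9;0 0 .002 0 0 0 .9;0 0 0 0 0 0 .9'; python3 - <<'E'
from h import *
np.set_printoptions(precision=4,suppress=True)
f=grab_frame('side');crop('',195,130,275,250,6,'pics/s15.png',f)
s=state();p=s['tool_pos'][:2];print(s['tool_pos'],p@[.9636,.2672],p@[-.2672,.9636],s['contact_force'])
E
```

```text
time: 12.12
tool_pos: [0.6146, -0.0047, 0.0376]
tool_rot: [-0.0, 0.606, 0.796, -0.0]
contact_force: [-0.9, 0.6, -1.2]
gripper_width: 0.518
time: 12.37
tool_pos: [0.6148, -0.0047, 0.0339]
tool_rot: [-0.0, 0.606, 0.796, -0.0]
contact_force: [-0.2, 0.5, -0.7]
gripper_width: 0.516
[ 0.6149 -0.0047  0.034 ] 0.5912106226607001 -0.16884168636549887 [-0.759   0.8826 -1.1412]
```

View pics/s15.png

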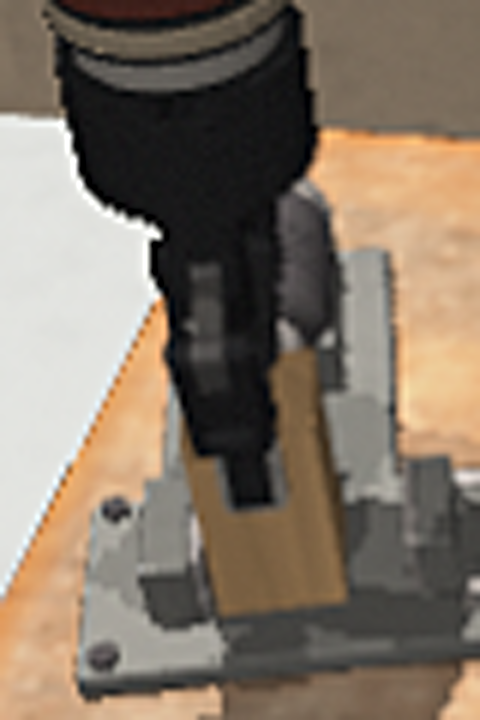

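```bash
python3 -m inch '0 0 .001 0 0 0 .9;0 0 .001 0 0 0 .9;0 0 0 0 0 0 .9'; python3 -m inch '0 0 .001 0 0 0 .9;0 0 0 0 0 0 .9'
```

```text
time: 12.67
tool_pos: [0.6149, -0.0047, 0.032]
tool_rot: [-0.0, 0.606, 0.796, -0.0]
contact_force: [-0.4, -0.3, -2.2]
gripper_width: 0.521
time: 12.83
tool_pos: [0.6149, -0.0047, 0.031]
tool_rot: [-0.0, 0.606, 0.796, -0.0]
contact_force: [-0.7, 0.4, -1.0]
gripper_width: 0.518
```

```bash
python3 -m inch '0 0 .001 0 0 0 .9;0 0 0 0 0 0 .9'; python3 -m inch '0 0 .001 0 0 0 .9;0 0 0 0 0 0 .9';python3 - <<'E'
from h import *
f=grab_frame('side');crop('',195,130,275,250,6,'pics/s16.png',f)
E
```

```text
time: 13.0
tool_pos: [0.6149, -0.0047, 0.03]
tool_rot: [-0.0, 0.606, 0.796, -0.0]
contact_force: [-0.4, -0.4, -1.7]
gripper_width: 0.512
time: 13.17
tool_pos: [0.6151, -0.0047, 0.0299]
tool_rot: [-0.0, 0.605, 0.796, -0.0]
contact_force: [-2.8, 0.5, 3.6]
gripper_width: 0.516
```

View pics/s16.png

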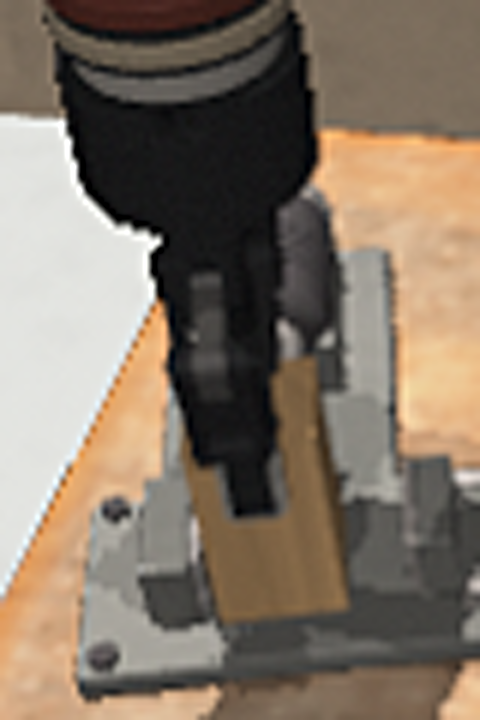

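```bash
python3 - <<'E'
from h import *
np.set_printoptions(precision=4,suppress=True)
B=np.array([[.9636,.2672],[-.2672,.9636]])
S=lambda x,y,x0,y0,k:(x0+x/k-.4,y0+y/k-.4)
for nm,l,a in(('s16',[(218,622),(348,608)],(195,130,6)),('sc',[(222,574),(342,562)],(195,140,6)),('s9',[(272,748),(398,738)],(185,110,6))):
    P=[B@onz('side',S(*p,*a),.012)[:2] for p in l];print(nm,P,np.mean(P,0))
# plate edge +y: corners
P=[B@onz('side',S(*p,195,130,6),.012)[:2] for p in [(82,685)]];print(P)
E
```

```text
s16 [array([ 0.6116, -0.1443]), array([ 0.5657, -0.1448])] [ 0.5887 -0.1445]
sc [array([ 0.61  , -0.1381]), array([ 0.5679, -0.1381])] [ 0.589  -0.1381]
s9 [array([ 0.6136, -0.1416]), array([ 0.5693, -0.1403])] [ 0.5915 -0.1409]
[array([ 0.6577, -0.1202])]
```

```bash
python3 -m inch '0 0 0 0 0 0 .4;0 0 0 0 0 0 .3;0 0 0 0 0 0 .3;0 0 0 0 0 0 .3;0 0 -.01 0 0 0 .3;0 0 -.03 0 0 0 .3;0 0 -.04 0 0 0 .3;0 0 -.04 0 0 0 .3;0 0 -.02 0 0 0 .3'; python3 -m inch '0 -.04 0 0 0 0 .3;0 -.04 0 0 0 .12 .4;0 -.04 0 0 0 .12 .4;0 -.04 0 0 0 .12 .4;0 0 0 0 0 .12 .4;0 0 0 0 0 .12 .4;0 0 0 0 0 .12 .4;0 0 0 0 0 .12 .4;0 0 0 0 0 .12 .4;0 0 0 0 0 .12 .4'; python3 -m inch '0 0 0 0 0 .12 .4;0 0 0 0 0 .12 .4;0 0 0 0 0 .12 .4;0 0 0 0 0 .13 .4;0 0 0 0 0 0 .4'; python3 - <<'E'
from h import *
np.set_printoptions(precision=4,suppress=True)
f=grab_frame('top');crop('',260,75,350,175,7,'pics/t17.png',f)
f=grab_frame('side');crop('',195,140,325,260,6,'pics/s17.png',f)
E
```

```text
time: 13.97
tool_pos: [0.6176, -0.005, 0.1763]
tool_rot: [0.004, 0.605, 0.796, 0.002]
contact_force: [0.8, -0.7, 1.4]
gripper_width: 0.697
time: 14.8
tool_pos: [0.4585, -0.0333, 0.1701]
tool_rot: [0.0, 0.93, 0.369, 0.001]
contact_force: [0.3, 0.5, 0.3]
gripper_width: 0.599
time: 15.22
tool_pos: [0.4585, -0.0333, 0.17]
tool_rot: [0.0, 0.991, 0.136, 0.001]
contact_force: [0.3, 0.3, -0.5]
gripper_width: 0.6
```

View pics/t17.png

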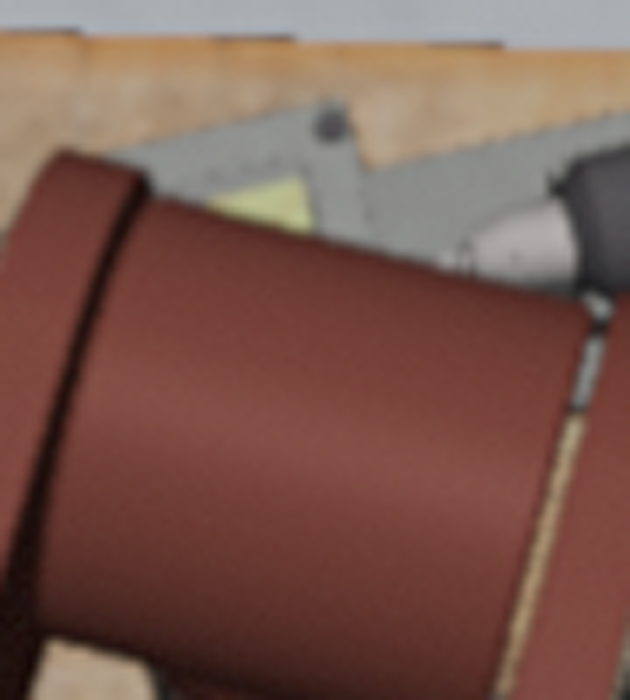

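View pics/s17.png

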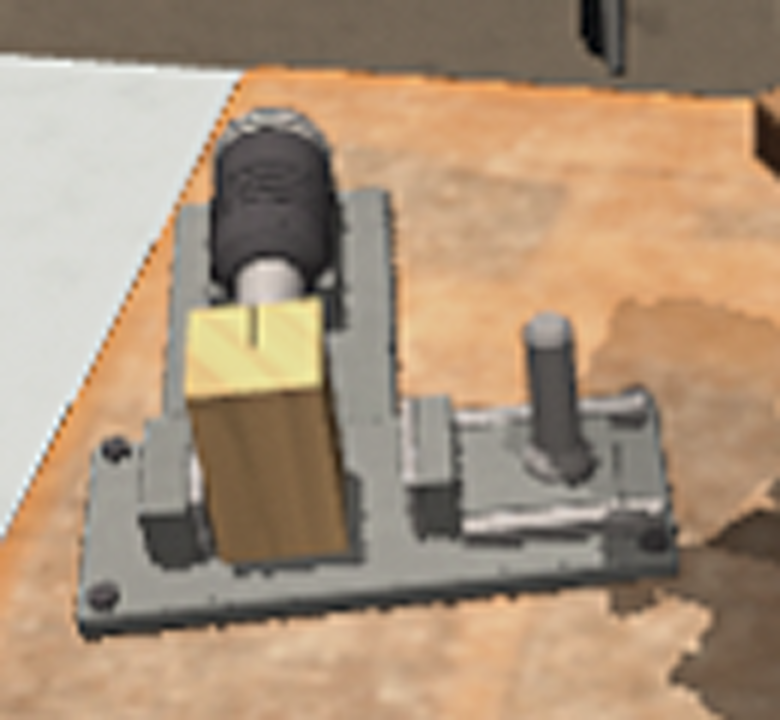

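```bash
python3 -m inch '0 -.03 0 0 0 0 .4;0 -.04 0 0 0 0 .4;0 -.04 0 0 0 0 .4;0 -.04 0 0 0 0 .4;0 -.04 0 0 0 0 .4;0 -.03 0 0 0 0 .4;0 -.01 0 0 0 0 .4;0 0 0 0 0 0 .4'; python3 - <<'E'
from h import *
np.set_printoptions(precision=4,suppress=True)
f=grab_frame('top');cv2.imwrite('pics/top18.png',f);crop('',275,90,335,150,12,'pics/t18.png',f)
f=grab_frame('side');cv2.imwrite('pics/side18.png',f)
E
```

```text
time: 15.98
tool_pos: [0.3951, 0.1897, 0.1695]
tool_rot: [-0.0, 0.99, 0.14, 0.0]
contact_force: [-0.5, 0.1, 0.0]
gripper_width: 0.601
```

View pics/t18.png

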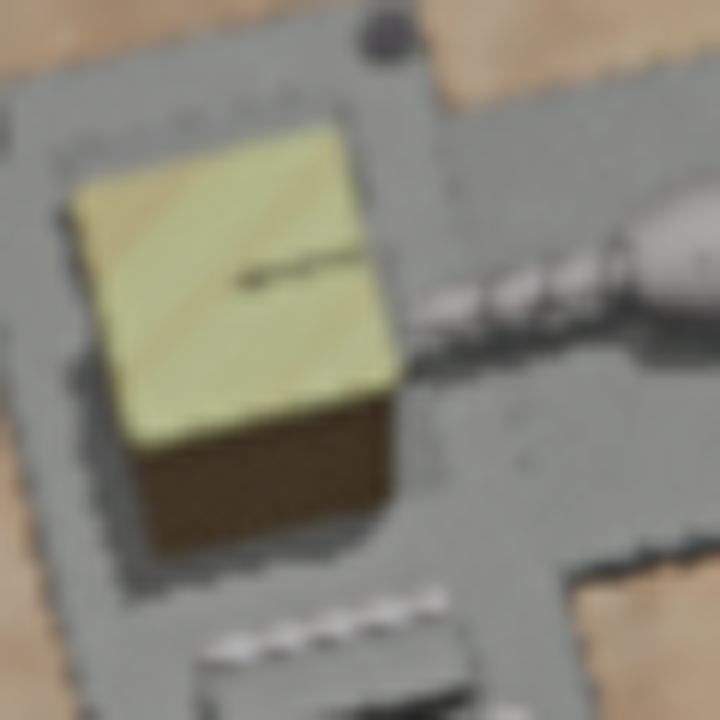

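```bash
python3 - <<'E'
from h import *
np.set_printoptions(precision=4,suppress=True)
T=lambda x,y:(275+x/12-.46,90+y/12-.46)
h=np.radians(15.5);B=np.array([[np.cos(h),np.sin(h)],[-np.sin(h),np.cos(h)]])
tip=B@onz('top',T(398,328),.038)[:2]
for nm,C in(('old',[(55,180),(320,115),(380,370),(118,432)]),('new',[(75,185),(340,125),(398,378),(140,443)])):
    P=np.array([B@onz('top',T(*p),.092)[:2] for p in C]);print(nm,P.mean(0)-tip, 'gap',P.mean(0)[1]-tip[1]-.0225,'yaw',[np.degrees(np.arctan2(*(P[i]-P[j])[::-1])) for i,j in((0,3),(1,2))])
for n,f in(('top','pics/top18.png'),('top','pics/top0.png'),('side','pics/side18.png'),('side','pics/side0.png')):
    h_=cv2.cvtColor(cv2.imread(f),cv2.COLOR_BGR2HSV);x0,y0,x1,y1=(270,85,320,140) if n=='top' else (215,180,255,245)
    sub=h_[y0:y1,x0:x1];m=cv2.inRange(sub,(20,55,150),(40,255,255))
    if n=='side': m[28:]=0
    M=cv2.moments(m,True);c=onz(n,(x0+M['m10']/M['m00'],y0+M['m01']/M['m00']),.092);print(f,M['m00'],B@c[:2]-tip)
S=lambda x,y:(195+x/6-.4,140+y/6-.4)
for nm,l in(('new',[(220,562),(345,548)]),('old',[(222,574),(342,562)])): print('bottom',nm,[B@onz('side',S(*p),.012)[:2]-tip for p in l])
for nm,l in(('new',[(190,400),(188,313),(318,300),(322,388)]),('old',[(177,403),(182,313),(312,303),(315,388)])): print('topside',nm,np.mean([B@onz('side',S(*p),.092)[:2]-tip for p in l],0))
E
```

```text
old [0.0004 0.0306] gap 0.00811599329195694 yaw [np.float64(0.32336190701792566), np.float64(-0.9054537784137179)]
new [-0.0018  0.0277] gap 0.005234427019978942 yaw [np.float64(0.39127803507585013), np.float64(-1.2494442785439952)]
pics/top18.png 451.0 [-0.0025  0.0291]
pics/top0.png 436.0 [0.0015 0.0307]
pics/side18.png 330.0 [-0.0063  0.0312]
pics/side0.png 300.0 [-0.0035  0.0358]
bottom new [array([0.0173, 0.0521]), array([-0.0269,  0.0513])]
bottom old [array([0.0164, 0.0582]), array([-0.0258,  0.0581])]
topside new [-0.006   0.0323]
topside old [-0.0033  0.0327]
```

```bash
python3 -m inch '.0194 .0312 0 0 0 0 .25;.0194 .0312 0 0 0 0 .25;.0194 .0312 0 0 0 0 .25;.0194 .0312 0 0 0 0 .25;.0194 .0312 0 0 0 0 .25;.0194 .0312 0 0 0 0 .25;.0194 .0312 0 0 0 0 .25;.0194 .0312 0 0 0 0 .25'; python3 -m inch '0 0 0 0 0 -.12 .25;0 0 0 0 0 -.12 .25;0 0 0 0 0 -.12 .25;0 0 0 0 0 -.12 .25;0 0 0 0 0 -.12 .25;0 0 0 0 0 -.12 .25;0 0 0 0 0 -.12 .25;0 0 0 0 0 -.12 .25;0 0 0 0 0 -.12 .25;0 0 0 0 0 -.12 .25'; python3 -m inch '0 0 0 0 0 -.12 .25;0 0 0 0 0 -.12 .25;0 0 0 0 0 -.118 .25;0 0 0 0 0 0 .25;0 0 0 0 0 0 .25;0 0 0 0 0 0 .25'
```

```text
time: 16.75
tool_pos: [0.6141, -0.0141, 0.169]
tool_rot: [0.0, 0.991, 0.136, -0.0]
contact_force: [0.1, -0.2, 0.1]
gripper_width: 0.75
time: 17.58
tool_pos: [0.6129, -0.0126, 0.169]
tool_rot: [0.0, 0.739, 0.674, -0.0]
contact_force: [-0.1, -0.5, -0.0]
gripper_width: 0.75
time: 18.08
tool_pos: [0.613, -0.0112, 0.1691]
tool_rot: [-0.0, 0.61, 0.793, -0.0]
contact_force: [1.1, 1.1, -0.3]
gripper_width: 0.748
```

```bash
python3 -m inch '.0036 .0013 0 0 0 -.009 .25;0 0 .035 0 0 0 .25;0 0 .035 0 0 0 .25;0 0 .03 0 0 0 .25;0 0 0 0 0 0 .25;0 0 0 0 0 0 .25'; python3 - <<'E'
from h import *
np.set_printoptions(precision=4,suppress=True)
f=grab_frame('side');crop('',195,130,275,250,6,'pics/s19.png',f)
s=state();p=s['tool_pos'][:2];print(s['tool_pos'],p@[.9636,.2672],p@[-.2672,.9636],s['contact_force'],s['tool_rot'])
E
```

```text
time: 18.58
tool_pos: [0.6117, -0.0057, 0.0673]
tool_rot: [-0.002, 0.605, 0.796, -0.001]
contact_force: [0.3, 0.4, 0.1]
gripper_width: 0.75
[ 0.6138 -0.006   0.07  ] 0.5898300199846537 -0.16975045088718904 [-0.3368  0.3525  0.0826] [0.0002 0.6048 0.7964 0.0001]
```

View pics/s19.png

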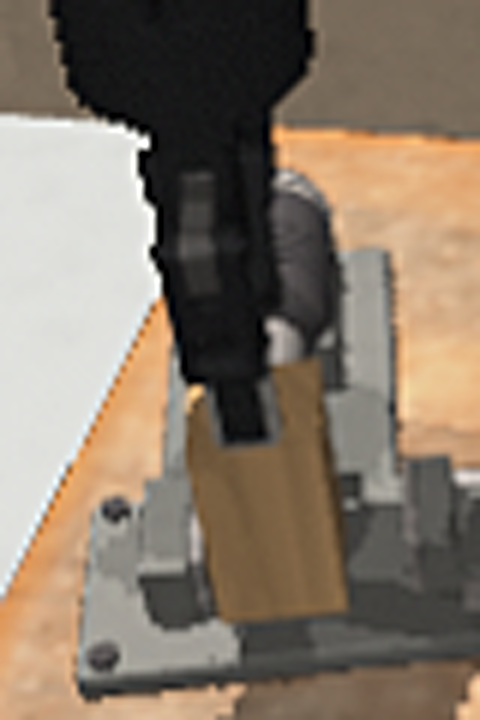

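```bash
python3 -m inch '-.0013 0 .012 0 0 0 .25;0 0 .015 0 0 0 .25;0 0 .009 0 0 0 .25;0 0 0 0 0 0 .25;0 0 0 0 0 0 .25;0 0 0 0 0 0 .4;0 0 0 0 0 0 .5;0 0 0 0 0 0 .6;0 0 0 0 0 0 .6;0 0 0 0 0 0 .6'; python3 - <<'E'
from h import *
np.set_printoptions(precision=4,suppress=True)
s=state();p=s['tool_pos'][:2];print(s['tool_pos'],p@[.9636,.2672],p@[-.2672,.9636],s['contact_force'],s['tool_rot'])
E
```

```text
time: 19.47
tool_pos: [0.6149, -0.0072, 0.0348]
tool_rot: [0.001, 0.605, 0.796, 0.001]
contact_force: [-0.6, 2.1, 5.7]
gripper_width: 0.516
[ 0.6149 -0.0072  0.0348] 0.5905877402838938 -0.17120038539611618 [-0.6017  2.0833  5.6976] [0.001  0.6047 0.7965 0.0008]
```

```bash
python3 -m inch '0 0 0 0 0 0 .4;0 0 0 0 0 0 .3;0 0 0 0 0 0 .3;0 0 -.01 0 0 0 .3;0 0 -.03 0 0 0 .3;0 0 -.04 0 0 0 .3;0 0 -.04 0 0 0 .3;0 0 -.02 0 0 0 .3'; python3 -m inch '.025 -.02 0 0 0 0 .3;.03 -.024 0 0 0 0 .3;.03 -.024 0 0 0 0 .3;.03 -.024 0 0 0 0 .3;.03 -.024 0 0 0 0 .3;.03 -.024 0 0 0 0 .3;.03 -.024 0 0 0 0 .3;.01 0 0 0 0 0 .3'; python3 - <<'E'
from h import *
np.set_printoptions(precision=4,suppress=True)
f=grab_frame('top');cv2.imwrite('pics/top20.png',f);crop('',275,90,335,150,12,'pics/t20.png',f)
f=grab_frame('side');cv2.imwrite('pics/side20.png',f);crop('',195,140,325,260,6,'pics/s20.png',f)
E
```

```text
time: 20.13
tool_pos: [0.616, -0.0076, 0.1798]
tool_rot: [0.003, 0.605, 0.796, 0.002]
contact_force: [1.0, 0.2, 1.0]
gripper_width: 0.698
time: 20.8
tool_pos: [0.3942, 0.1575, 0.1732]
tool_rot: [-0.001, 0.604, 0.797, 0.0]
contact_force: [0.3, -0.6, -0.9]
gripper_width: 0.7
```

View pics/t20.png

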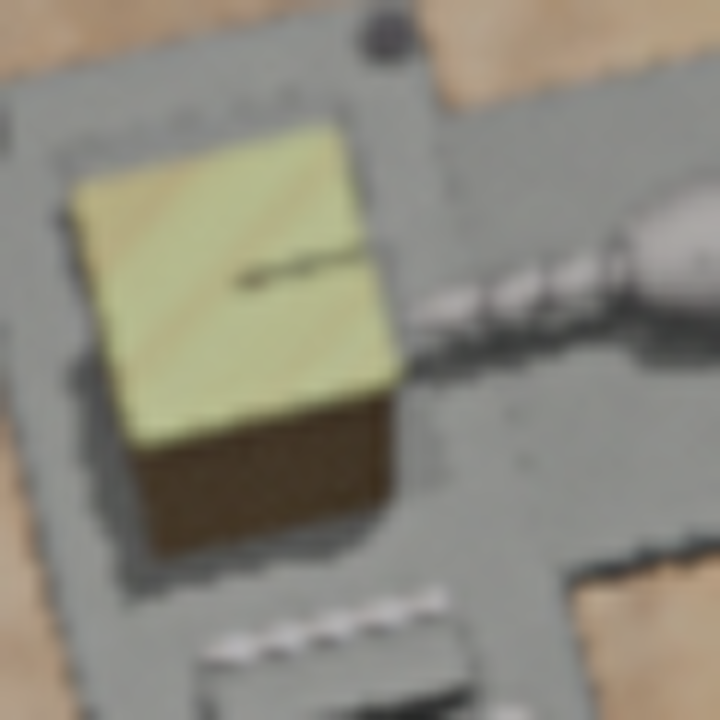

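View pics/s20.png

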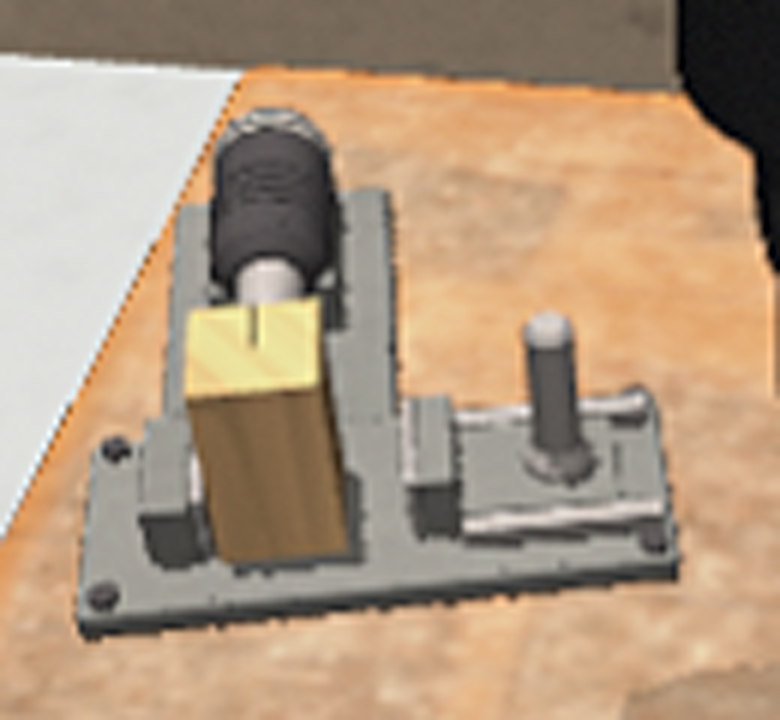

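```bash
python3 - <<'E'
from h import *
np.set_printoptions(precision=3,suppress=True)
def ecc(fa,fb,box):
    x0,y0,x1,y1=box
    a=cv2.cvtColor(cv2.imread(fa),6)[y0:y1,x0:x1];b=cv2.cvtColor(cv2.imread(fb),6)[y0:y1,x0:x1]
    W=np.eye(2,3,dtype=np.float32)
    c,W=cv2.findTransformECC(a,b,W,cv2.MOTION_TRANSLATION,(3,200,1e-6));return c,W[:,2]
print(ecc('pics/top18.png','pics/top20.png',(279,98,310,130)))
print(ecc('pics/side18.png','pics/side20.png',(222,186,254,206)), ecc('pics/side18.png','pics/side20.png',(225,206,254,236)))
t=cv2.imread('pics/top20.png');crop('',290,100,330,130,20,'pics/t20b.png',t)
E
```

```text
(0.9989791894431196, array([-0.022, -0.04 ], dtype=float32))
(0.9928153852521386, array([-0.13 , -0.082], dtype=float32)) (0.995385611187251, array([-0.037,  0.004], dtype=float32))
```

View pics/t20b.png

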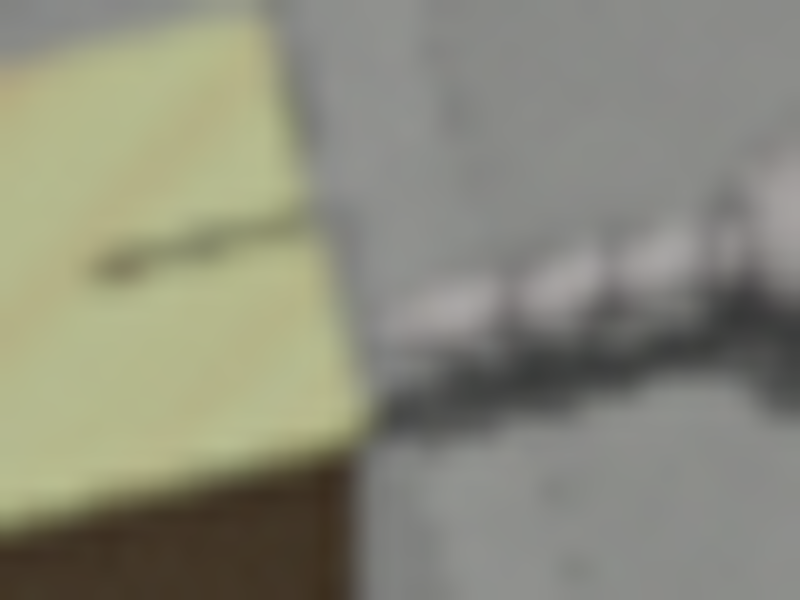

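```bash
python3 -m inch '-.0312 .0239 0 0 0 0 .25;-.0312 .0239 0 0 0 0 .25;-.0312 .0239 0 0 0 0 .25;-.0312 .0239 0 0 0 0 .25;-.0312 .0239 0 0 0 0 .25;-.0312 .0239 0 0 0 0 .25;-.0312 .0239 0 0 0 0 .25;0 0 0 0 0 0 .25;0 0 0 0 0 0 .25'; python3 -m inch '0 0 .035 0 0 0 .25;0 0 .035 0 0 0 .25;0 0 .03 0 0 0 .25;0 0 0 0 0 0 .25;0 0 0 0 0 0 .25'
```

```text
time: 21.65
tool_pos: [0.6193, -0.0126, 0.1719]
tool_rot: [-0.001, 0.606, 0.795, -0.001]
contact_force: [-1.0, 0.7, 0.1]
gripper_width: 0.749
time: 22.07
tool_pos: [0.616, -0.0094, 0.0716]
tool_rot: [-0.002, 0.605, 0.797, -0.001]
contact_force: [0.9, -1.2, 0.2]
gripper_width: 0.747
```

```bash
python3 -m inch '.003 0 .012 0 0 0 .25;0 0 .015 0 0 0 .25;0 0 .011 0 0 0 .25;0 0 0 0 0 0 .25;0 0 0 0 0 0 .4;0 0 0 0 0 0 .6;0 0 0 0 0 0 .7;0 0 0 0 0 0 .7;0 0 0 0 0 0 .7;0 0 0 0 0 0 .7'; python3 - <<'E'
from h import *
np.set_printoptions(precision=4,suppress=True)
f=grab_frame('side');cv2.imwrite('pics/side21.png',f);crop('',195,130,275,250,6,'pics/s21.png',f)
s=state();p=s['tool_pos'][:2];print(s['tool_pos'],p@[.9636,.2672],p@[-.2672,.9636],s['contact_force'],s['gripper_width'])
a=cv2.cvtColor(cv2.imread('pics/side20.png'),6)[215:240,225:258];b=cv2.cvtColor(f,6)[215:240,225:258]
print(cv2.findTransformECC(a,b,np.eye(2,3,dtype=np.float32),0,(3,200,1e-6)))
E
```

```text
time: 22.9
tool_pos: [0.6181, -0.0068, 0.0366]
tool_rot: [0.001, 0.605, 0.796, 0.001]
contact_force: [-0.5, 0.5, 4.5]
gripper_width: 0.52
[ 0.6182 -0.0068  0.0367] 0.5938456983453377 -0.17173737842977851 [-0.1753  1.4726  5.9908] 0.5174239670481662Traceback (most recent call last):
  File "<stdin>", line 6, in <module>
cv2.error: OpenCV(4.12.0) /io/opencv/modules/video/src/ecc.cpp:589: error: (-7:Iterations do not converge) The algorithm stopped before its convergence. The correlation is going to be minimized. Images may be uncorrelated or non-overlapped in function 'findTransformECC'
```

View pics/s21.png

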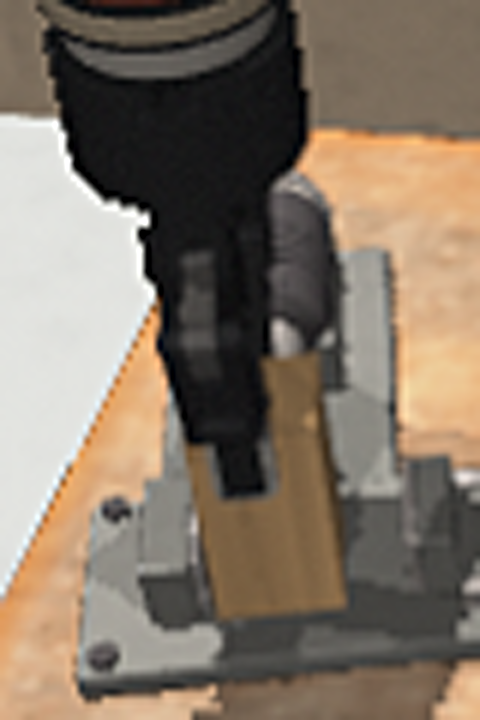

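```bash
python3 -m inch '-.001 0 0 0 0 0 .7;0 0 0 0 0 0 .7;-.001 0 0 0 0 0 .7;0 0 0 0 0 0 .7'; python3 -m inch '-.0005 0 0 0 0 0 .7;0 0 0 0 0 0 .7;0 0 0 0 0 0 .7'; python3 - <<'E'
from h import *
np.set_printoptions(precision=4,suppress=True)
f=grab_frame('side');cv2.imwrite('pics/side22.png',f)
s=state();p=s['tool_pos'][:2];print(s['tool_pos'],p@[.9636,.2672],p@[-.2672,.9636],s['contact_force'])
a=cv2.imread('pics/side20.png')[200:240,222:260];b=f[200:240,222:260];c=cv2.imread('pics/side21.png')[200:240,222:260]
cv2.imwrite('pics/s22.png',cv2.resize(np.hstack([a,c,b]),None,fx=7,fy=7,interpolation=2))
E
```

```text
time: 23.28
tool_pos: [0.6183, -0.0074, 0.0367]
tool_rot: [-0.0, 0.605, 0.796, 0.001]
contact_force: [-0.7, 4.7, 7.9]
gripper_width: 0.519
time: 23.53
tool_pos: [0.6184, -0.0077, 0.0367]
tool_rot: [-0.0, 0.605, 0.796, 0.002]
contact_force: [-1.2, 4.9, 7.1]
gripper_width: 0.511
[ 0.6184 -0.0077  0.0367] 0.5938611772259036 -0.17265456408805227 [-2.0591  4.689   6.5211]
```

View pics/s22.png

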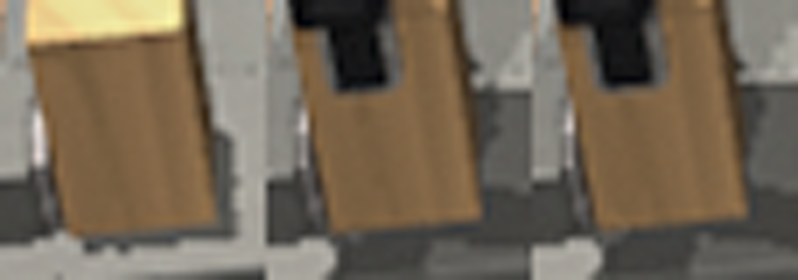

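```bash
python3 -m inch '0 0 -.0015 0 0 0 .7;0 0 -.0015 0 0 0 .7;0 0 0 0 0 0 .7;0 0 0 0 0 0 .7'; python3 - <<'E'
from h import *
np.set_printoptions(precision=4,suppress=True)
s=state();p=s['tool_pos'][:2];print(s['tool_pos'],p@[.9636,.2672],p@[-.2672,.9636],s['contact_force'])
E
```

```text
time: 23.92
tool_pos: [0.617, -0.0094, 0.0374]
tool_rot: [-0.0, 0.605, 0.796, -0.0]
contact_force: [-0.6, 0.1, -1.7]
gripper_width: 0.516
[ 0.617  -0.0094  0.0374] 0.5920702452179817 -0.17392217185674586 [-0.6049  0.1137 -1.7493]
```

```bash
python3 -m inch '0 0 .001 0 0 0 .7;0 0 .001 0 0 0 .7;0 0 0 0 0 0 .5;0 0 0 0 0 0 .4;0 0 0 0 0 0 .3;0 0 0 0 0 0 .3;0 0 -.01 0 0 0 .3;0 0 -.03 0 0 0 .3;0 0 -.04 0 0 0 .3;0 0 -.04 0 0 0 .3'; python3 -m inch '.025 -.02 -.02 0 0 0 .3;.03 -.024 0 0 0 0 .3;.03 -.024 0 0 0 0 .3;.03 -.024 0 0 0 0 .3;.03 -.024 0 0 0 0 .3;.03 -.024 0 0 0 0 .3;.03 -.024 0 0 0 0 .3;.01 0 0 0 0 0 .3'; python3 - <<'E'
from h import *
np.set_printoptions(precision=4,suppress=True)
f=grab_frame('top');cv2.imwrite('pics/top23.png',f);crop('',290,100,330,130,20,'pics/t23.png',f)
g=grab_frame('side');cv2.imwrite('pics/side23.png',g);crop('',195,140,325,260,6,'pics/s23.png',g)
def ecc(fa,fb,box):
    x0,y0,x1,y1=box
    a=cv2.cvtColor(cv2.imread(fa),6)[y0:y1,x0:x1];b=cv2.cvtColor(cv2.imread(fb),6)[y0:y1,x0:x1]
    c,W=cv2.findTransformECC(a,b,np.eye(2,3,dtype=np.float32),0,(3,200,1e-6));return c,W[:,2]
print(ecc('pics/top20.png','pics/top23.png',(279,98,310,130)))
c=(295,113);_,w=ecc('pics/top20.png','pics/top23.png',(279,98,310,130))
d=(onz('top',np.add(c,w),.092)-onz('top',c,.092))[:2];print('shift stand',d@[.9636,.2672],d@[-.2672,.9636])
E
```

```text
time: 24.75
tool_pos: [0.6166, -0.0091, 0.1568]
tool_rot: [-0.001, 0.605, 0.796, -0.001]
contact_force: [0.5, 0.5, 0.1]
gripper_width: 0.7
time: 25.42
tool_pos: [0.3983, 0.1557, 0.1765]
tool_rot: [-0.0, 0.604, 0.797, 0.0]
contact_force: [1.0, -0.2, -0.4]
gripper_width: 0.701
(0.9720014874565793, array([1.3622, 0.1745], dtype=float32))
shift stand -0.000993239299092065 -0.0025483973112658894
```

View pics/t23.png

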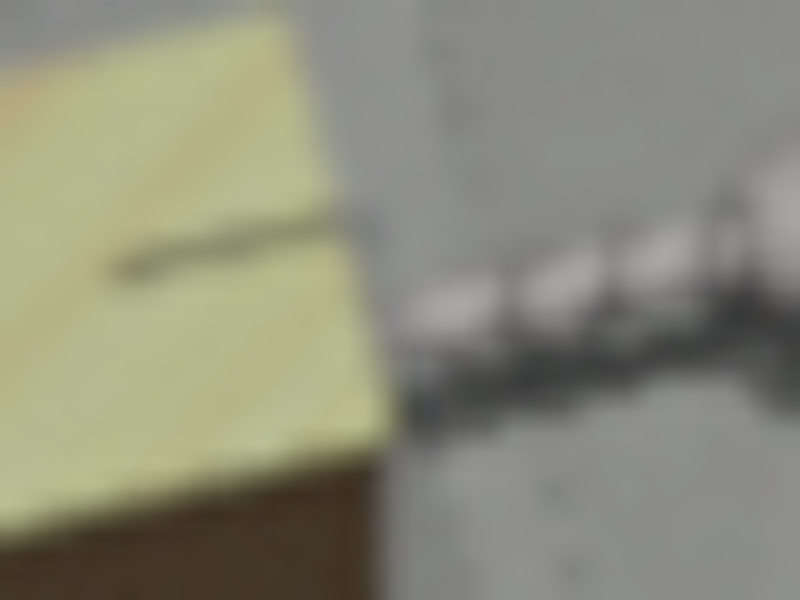

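View pics/s23.png

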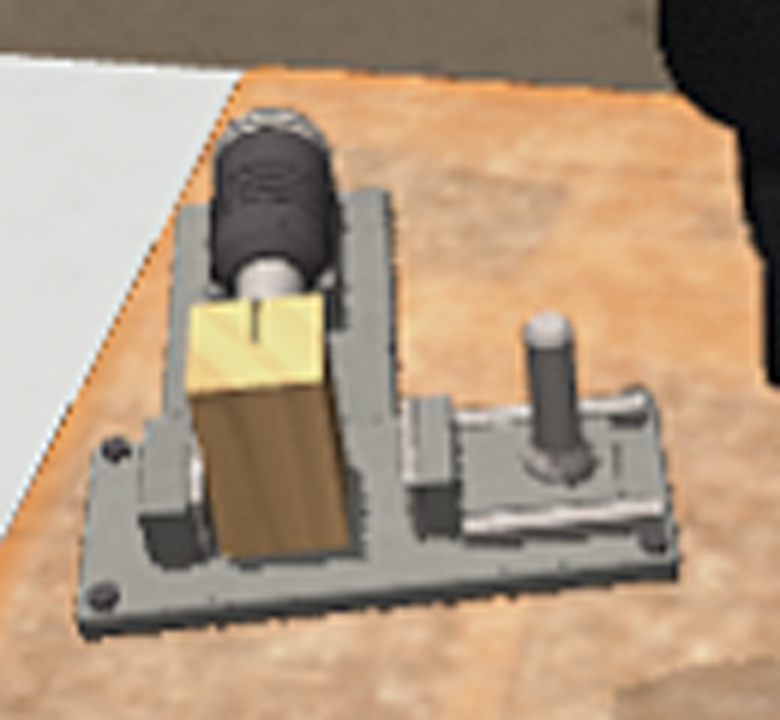

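```bash
python3 -m inch '0 0 0 0 0 .12 .45;0 0 0 0 0 .12 .45;0 0 0 0 0 .12 .45;0 0 0 0 0 .12 .45;0 0 0 0 0 .12 .45;0 0 0 0 0 .12 .45;0 0 0 0 0 .12 .45;0 0 0 0 0 .12 .45;0 0 0 0 0 .12 .45;0 0 0 0 0 .12 .45'; python3 -m inch '0 0 0 0 0 .12 .45;0 0 0 0 0 .12 .45;0 0 0 0 0 .12 .45;0 0 0 0 0 .012 .45;.0106 .0359 0 0 0 0 .45;.0106 .0359 0 0 0 0 .45;.0106 .0359 0 0 0 0 .45;.0106 .0359 0 0 0 0 .45;.0106 .0359 0 0 0 0 .45'; python3 -m inch '.0106 .0359 0 0 0 0 .45;0 0 0 0 0 0 .45;0 0 0 0 0 0 .45'
```

```text
time: 26.35
tool_pos: [0.4033, 0.1529, 0.1767]
tool_rot: [0.0, 0.95, 0.312, 0.0]
contact_force: [0.8, -0.2, 0.9]
gripper_width: 0.55
time: 27.1
tool_pos: [0.5024, -0.0076, 0.1765]
tool_rot: [0.0, 0.991, 0.136, 0.0]
contact_force: [1.3, 0.2, 0.6]
gripper_width: 0.549
time: 27.35
tool_pos: [0.5218, -0.0391, 0.176]
tool_rot: [-0.0, 0.991, 0.134, -0.0]
contact_force: [-0.2, 0.5, 0.0]
gripper_width: 0.546
```

```bash
python3 -m inch '-.003 -.0054 .02 0 0 0 .45;0 0 .035 0 0 0 .45;0 0 .035 0 0 0 .45;0 0 .025 0 0 0 .45;0 0 .012 0 0 0 .45;0 0 .006 0 0 0 .45;0 0 0 0 0 0 .45;0 0 0 0 0 0 .45'; python3 -m inch '0 0 0 0 0 0 .7;0 0 0 0 0 0 .9;0 0 0 0 0 0 .9;0 0 0 0 0 0 .9;0 0 0 0 0 0 .9'
```

```text
time: 28.02
tool_pos: [0.5177, -0.0323, 0.0448]
tool_rot: [0.0, 0.991, 0.135, 0.001]
contact_force: [-0.5, 0.2, 1.8]
gripper_width: 0.547
time: 28.43
tool_pos: [0.5176, -0.0326, 0.0453]
tool_rot: [0.001, 0.991, 0.135, 0.001]
contact_force: [-2.8, 0.4, 5.8]
gripper_width: 0.163
```

```bash
python3 -m inch '.003 0 0 0 0 0 .9;.004 0 0 0 0 0 .9;.004 0 0 0 0 0 .9;.004 0 0 0 0 0 .9;.003 0 0 0 0 0 .9;.002 0 0 0 0 0 .9;0 0 0 0 0 0 .9;0 0 0 0 0 0 .9'; python3 - <<'E'
from h import *
g=grab_frame('side');crop('',195,140,325,260,6,'pics/s24.png',g)
E
```

```text
time: 29.1
tool_pos: [0.5366, -0.0273, 0.0453]
tool_rot: [0.001, 0.991, 0.135, 0.001]
contact_force: [-3.1, -0.4, 5.9]
gripper_width: 0.16
```

View pics/s24.png

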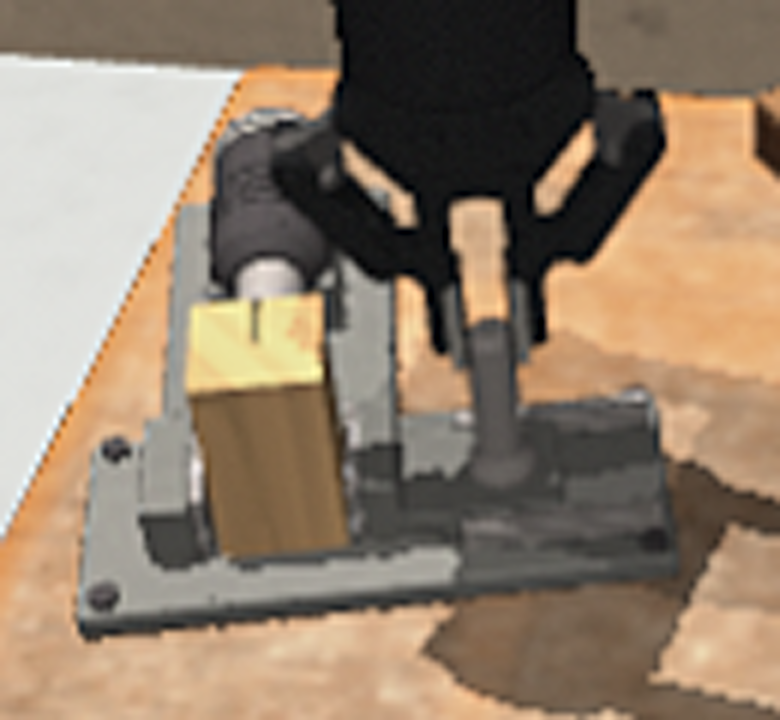

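```bash
python3 -m inch '.0015 0 0 0 0 0 .9;.0015 0 0 0 0 0 .9;.001 0 0 0 0 0 .9;0 0 0 0 0 0 .9'; python3 -m inch '.001 0 0 0 0 0 .9;.001 0 0 0 0 0 .9;0 0 0 0 0 0 .9;0 0 0 0 0 0 .9'
```

```text
time: 29.48
tool_pos: [0.54, -0.0264, 0.0454]
tool_rot: [0.001, 0.991, 0.135, -0.0]
contact_force: [-5.2, -0.6, 7.4]
gripper_width: 0.168
time: 29.82
tool_pos: [0.5419, -0.0259, 0.0454]
tool_rot: [0.001, 0.991, 0.135, -0.0]
contact_force: [-5.0, -0.8, 7.4]
gripper_width: 0.168
```

```bash
python3 -m inch '.001 0 0 0 0 0 .9;0 0 0 0 0 0 .9;0 0 0 0 0 0 .9'; python3 -m inch '.001 0 0 0 0 0 .9;0 0 0 0 0 0 .9;0 0 0 0 0 0 .9'; python3 -m inch '.001 0 0 0 0 0 .9;0 0 0 0 0 0 .9;0 0 0 0 0 0 .9'; python3 - <<'E'
from h import *
g=grab_frame('side');crop('',195,140,325,260,6,'pics/s25.png',g)
E
```

```text
time: 30.07
tool_pos: [0.5421, -0.0258, 0.0453]
tool_rot: [0.001, 0.991, 0.135, -0.001]
contact_force: [-7.5, -2.0, 9.6]
gripper_width: 0.167
time: 30.32
tool_pos: [0.5421, -0.0258, 0.0453]
tool_rot: [0.001, 0.991, 0.135, -0.002]
contact_force: [-12.1, -2.8, 12.7]
gripper_width: 0.166
time: 30.57
tool_pos: [0.542, -0.0258, 0.0453]
tool_rot: [0.001, 0.991, 0.135, -0.004]
contact_force: [-14.8, -3.1, 14.7]
gripper_width: 0.164
```

View pics/s25.png

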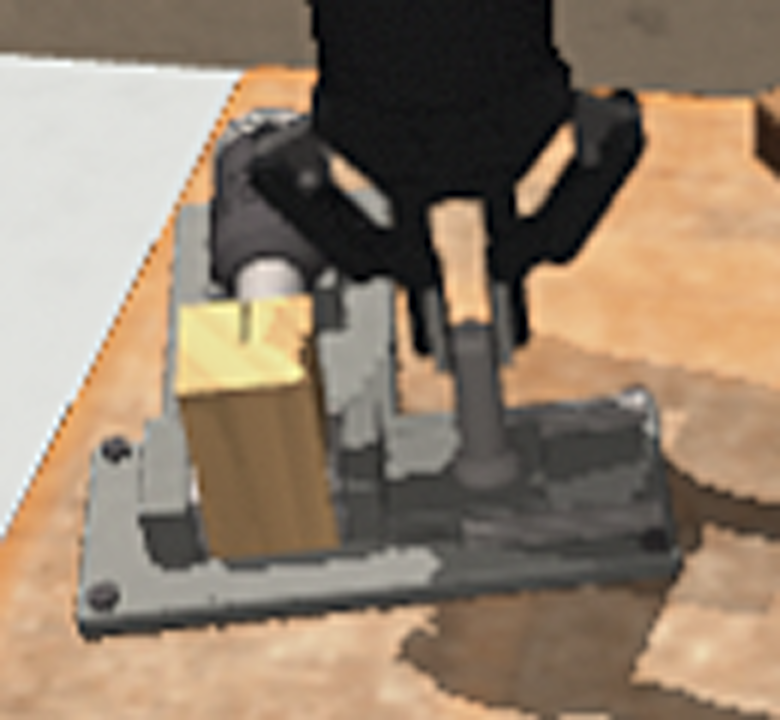

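```bash
python3 -m inch '-.001 0 0 0 0 0 .9;-.001 0 0 0 0 0 .8;0 0 0 0 0 0 .5;0 0 0 0 0 0 .45;0 0 0 0 0 0 .45;0 0 -.01 0 0 0 .45;0 0 -.03 0 0 0 .45;0 0 -.04 0 0 0 .45;0 0 -.04 0 0 0 .45;0 0 -.02 0 0 0 .45'; python3 -m inch '-.02 -.03 0 0 0 0 .45;-.02 -.035 0 0 0 0 .45;-.02 -.035 0 0 0 0 .45;-.02 -.035 0 0 0 0 .45;-.02 -.035 0 0 0 0 .45;-.02 -.03 0 0 0 0 .45;-.01 -.01 0 0 0 0 .45;0 0 0 0 0 0 .45'; python3 - <<'E'
from h import *
np.set_printoptions(precision=4,suppress=True)
f=grab_frame('top');cv2.imwrite('pics/top26.png',f);crop('',275,90,335,150,12,'pics/t26.png',f)
g=grab_frame('side');cv2.imwrite('pics/side26.png',g);crop('',195,140,325,260,6,'pics/s26.png',g)
E
```

```text
time: 31.45
tool_pos: [0.545, -0.0253, 0.1899]
tool_rot: [0.001, 0.991, 0.135, 0.004]
contact_force: [1.0, -0.2, -0.5]
gripper_width: 0.553
time: 32.12
tool_pos: [0.3594, 0.1442, 0.1839]
tool_rot: [-0.0, 0.991, 0.137, 0.001]
contact_force: [0.4, -0.0, 0.6]
gripper_width: 0.552
```

View pics/t26.png

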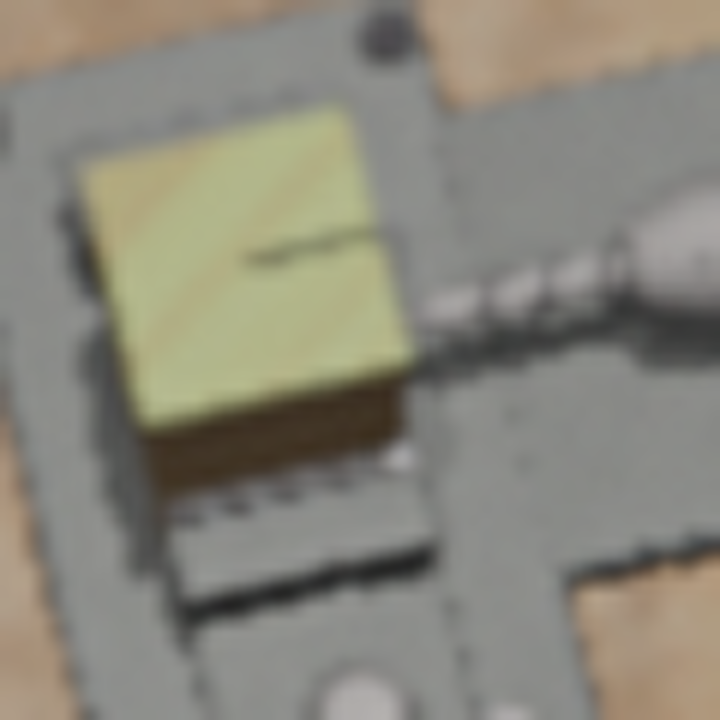

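View pics/s26.png

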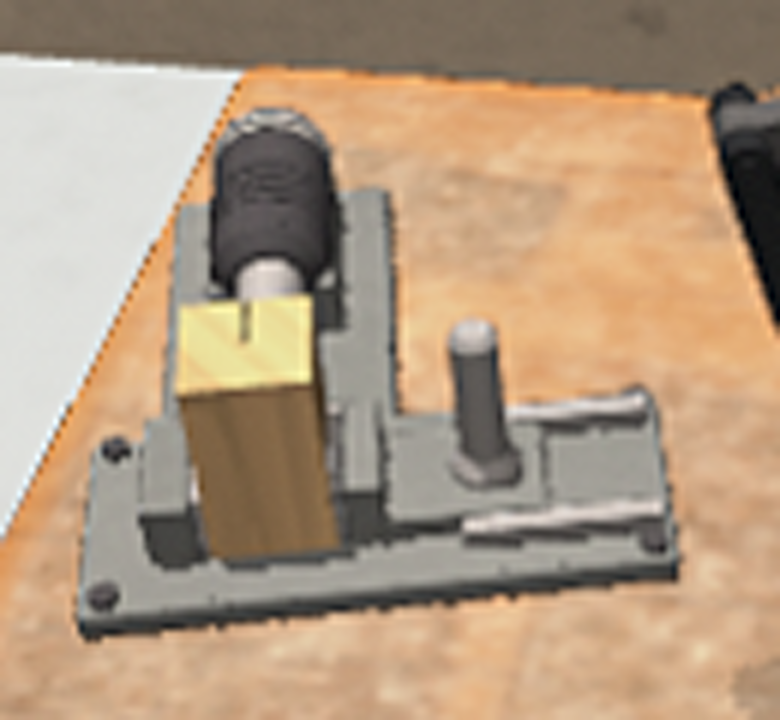

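```bash
python3 - <<'E'
from h import *
np.set_printoptions(precision=4,suppress=True)
T=lambda x,y:(275+x/12-.46,90+y/12-.46)
h=np.radians(15.5);B=np.array([[np.cos(h),np.sin(h)],[-np.sin(h),np.cos(h)]])
C=[(82,165),(350,103),(412,357),(148,425)]
P=np.array([B@onz('top',T(*p),.092)[:2] for p in C]);print('block',P.mean(0),'y face',P[1:3,1].mean(),P.mean(0)[1]-.0225)
for p in[(398,328),(420,318),(630,262),(640,262)]: print(p,B@onz('top',T(*p),.038)[:2])
t=cv2.imread('pics/top26.png');crop('',295,85,395,140,8,'pics/t26b.png',t)
E
```

```text
block [ 0.5949 -0.171 ] y face -0.1936963790038594 -0.19345273562993154
(398, 328) [ 0.5937 -0.1963]
(420, 318) [ 0.5945 -0.2005]
(630, 262) [ 0.5958 -0.2387]
(640, 262) [ 0.5954 -0.2404]
```

View pics/t26b.png

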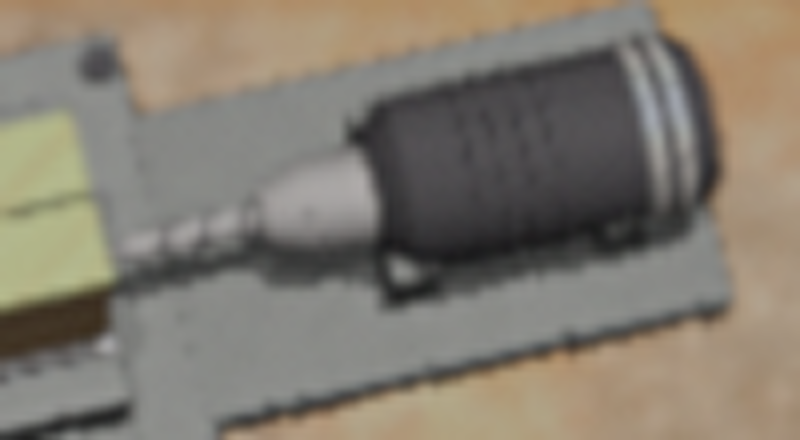

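```bash
python3 - <<'E'
from plant import *
print(job_done())
E
```

```text
the job is handed in; nothing more can be done
None
```

The block is turned, back on the plate with the cross face toward the bit, and clamped. I handed the job in at about 32 s.

**What I did:** I pulled the sliding jaw open about 26 mm by its post. I lifted the block clear, gave it the quarter turn and stood it back between the jaws. Then I pushed the jaw shut until it stopped hard, at about 15 N. The only thing I took hold of besides the jaw post was the pale block in the vice; the red look-alike and the other things on the bench were not touched.

**Last checks, from the top and side views:**
- **Jaw:** it is back at its starting position, and the force rose only when the block came up against both jaws.
- **Block:** it is upright, and the pencil line on its top points at the bit.
- **Centring:** the block's centre is within about 1 mm of the bit axis.
- **Gap to the tip:** the cross face is about 3 mm from the tip, working from the start of the chuck less 42 mm. Picking the tip directly in the blurred picture gave between 3 and 7 mm, so this figure is the least certain.

**What went wrong on the way:**
- On the first lowering the block landed on top of the fixed jaw, with about 58 N at the wrist. That is over 40 N, but the load came through the gripped block and stayed under the 120 N wrist limit. I lifted it, shifted it and lowered it again.
- After the first placing, the block stood about 2.5 mm too far from the bit. One try at closing the gripper on it did not move it, so I gripped it again and shifted it before closing the jaw.
- The fingertips looked about 25 to 40 mm higher in the camera pictures than the reported tool position, so I set grasp heights by the pictures.

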